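# Put the stacked tube blocks back in their heaters

## Robot

A 6-joint arm with a two-finger parallel gripper is mounted at the origin on the work surface. World frame = base frame: x ahead of the robot, y to its left, z up, the work surface at z = 0. Lengths are in m, angles in rad, forces in N, time in s.
With the tool pointing down it reaches from about 0.3 to 0.875 m from the base axis. Payload 6.4 kg.
Tool frame: the origin (TCP) lies at the very end of the fingers, on their centre line; the grasp point (between the pads) lies 19 mm behind it (robot.tcp_to_grasp is the distance from the TCP to the grasp point, in m); z points along the fingers, x is the direction in which the jaws open and shut, and the axes are right-handed (so a half turn about z gives the same grasp; the last joint's range is limited). The gripper opens to 88 mm and grips with 3 to 60 N. Pads are 18 mm wide; open, the fingers measure 123 mm over their backs; the gripper's body (75 mm by 187 mm) begins 45 mm behind the grasp point.
Start: joints at [-1.483, 0.181, 1.607, -0, 1.354, -0.206], TCP at [0.167, -0.55, 0.239] pointing down, gripper open.
Joint ranges: [-2.99, 2.99], [-0.89, 2.07], [0.3, 2.58], [-1.14, 4.28], [0, 2.63], [-3.12, 3.12]. Speed limits (rad/s): [2.57, 2.57, 3.01, 3.14, 3.14, 3.14].

## Interface

Orientations are given as a 3x3 rotation matrix whose columns are the frame's x, y, z axes.
In Python, from plant import robot, vision, order gives the robot as it stands.
- The arm moves only by the shell command python3 -m crank 'ROWS' [OPENING] [FORCE]. ROWS is JSON, a list of rows, each a list of 6 numbers: the shift along the world's x, y, z in cm, then the turn, a rotation vector about the world's x, y, z in rad. In form: [[tx, ty, tz, ax, ay, az], ...]. A call has 1 to 5 rows; each row is the pose to reach, as a shift and turn from the pose commanded when the call began; what a row does not reach only later rows make up. A row lasts 1/10 s, in which the tool goes at most 50 mm and 8.59 degrees, less where a joint would pass 70% of its speed; a pose out of reach is approached as far as the arm can. A call with a gripper value outside its range is refused whole. OPENING is the opening, from 0 (shut) to 1 (fully open), set as the call begins (- or left out, the last holds). The fingers move at their own pace and stop on an object; FORCE is the grip in N (left out, the last holds). Time passes only in rows, so rows that repeat a pose let the fingers close. It gives the time, the measured TCP pose, the force and the opening at its end, in the units of the state.
- robot.get_obs(): the state, without advancing time (a new reading comes with each control period).
- vision.capture(name): name is "scene" or "side" or "wrist"; returns a dict with "image" (420x560x3 uint8, red, green, blue), "K" (3x3 intrinsics, pixels), "D" ([k1, k2, p1, p2, k3] as OpenCV has them; the pictures are not rectified), "world_from_camera" (4x4, takes a point from camera to world coordinates). Camera axes: x right, y down, z forward; pixel columns grow to the right and rows downward; lengths in m; the calibration is good to about 2 mm. A picture is of the moment at which its call begins. There is no depth.
- order.hand_in(): hands the job in, once; it reports no verdict.
The state is a dict: "t": time; "joint_pos": joint angles; "joint_velocities": joint speeds; "effort": joint torques, N m; "ee_pos": TCP position; "ee_rot": TCP orientation; "wrist_force": force on the tool from outside, world axes, zero at the start; "ft_torque": the same for the moment, N m; "opening": opening from 0.0 (shut) to 1.0 (fully open).
Only numpy, scipy, OpenCV 4.12 (cv2) and the standard library are available. Lean on these libraries where they do the work, as an engineer would, in place of code of your own. Each camera call takes 0.05 s, during which the arm holds its last target.

## Task

The three aluminium tube blocks are stacked on the grey stand. Take the stack apart and seat each block flat in the heater well of its own shape: oblong, square and round, the long side of the oblong block along its well. The round well has a sliding retaining gate: slide it aside, set the round block in, and slide the gate fully shut over it again. Do not knock over the amber bottle, and finish with every block released and at rest.

Things in the scene. Friction and masses are not known exactly. Their poses are not given: they have to be found in the camera images.
- center_round (a point): Round aluminium tube block: upright cylinder 44 mm in diameter, 45 mm high, about 0.15 kg, top of the stack at the start (it stands on the square block). The point is its centre, half-way up; z is its upward axis.
- center_square (a point): Square aluminium tube block: 56 x 56 mm, 45 mm high, about 0.25 kg, middle of the stack (under the round block, on the oblong block). The point is its centre, half-way up; x and y are along its sides, z up.
- center_oblong (a point): Oblong aluminium tube block: 116 mm along its x, 60 mm along its y, 45 mm high, about 0.55 kg, bottom of the stack, on a flat grey stand 150 x 90 mm and 10 mm high. The point is its centre, half-way up; z up.
- well_round (a point): Heater with the round well (white housing 20 mm high). The point is the centre of the well's floor, 20 mm above the table. Well: 60 mm inside diameter, grey ring 5 mm thick, 8 mm high. Its x points roughly away from the robot. The housing spans x -50 to 106, y -45 to 45 mm. A rail (x 83 to 99, y -45 to 135 mm), 70 mm above the table, carries the gate.
- well_square (a point): Heater with the square well (white housing 100 x 100 mm, 20 mm high). The point is the centre of the well's floor, 20 mm above the table; x and y along its sides. Well: 70 x 70 mm inside, rim 5 mm thick and 8 mm high.
- well_oblong (a point): Heater with the oblong well (white housing 156 x 100 mm, 20 mm high). The point is the centre of the well's floor, 20 mm above the table. Well: 130 mm along x, 74 mm along y inside, rim 5 mm thick and 8 mm high.
- gate (a joint): Sliding gate of the round well, m: 0 = shut (bar across the well's middle), 0.09 = open; grows along +y of the round heater, stays where left (1.5 N friction). Starts shut or nearly so. From 0.075 on there is room to lower the round block. Steel bar 18 mm wide, 6 mm thick, underside 71.5 mm above the table, 6.5 mm above a seated block, from the rail to 10 mm past the well's centre.
- gate_knob (a point): Black upright knob on the gate, 18 mm in diameter, 27 mm tall, by which the gate is slid. The point is on its axis, 13 mm below its top (top 104.5 mm above the table), 91 mm along +x from the round well's centre; it moves with the gate along the heater's y. Axes parallel to the round heater's.
- reagent_center (a point): Loose amber reagent bottle, 44 mm in diameter, 95 mm high, standing behind the heaters. The point is its centre, half-way up. Not to be knocked over.
Things that resemble listed ones, but are neither listed nor needed, are in the scene too. What is shaped like the part that bears well_square but purple is not meant.

How it is judged:
At the end, for the whole second after the job is handed in: Each block sits flat on the floor of the well of its own shape (centre within 12 mm sideways of the well's centre, no more than 3.5 mm above seated height, upright within 0.08 rad), the gate is shut to within 8 mm over the round block, and all blocks are at rest (horizontal distance between center_round and well_round below 0.012 m and z of center_round in the frame of well_round below 0.026 m and angle between each of center_round, center_square, center_oblong's own z axis and vertical below 0.08 rad and horizontal distance between center_square and well_square below 0.012 m and z of center_square in the frame of well_square below 0.026 m and horizontal distance between center_oblong and well_oblong below 0.012 m and z of center_oblong in the frame of well_oblong below 0.026 m and value of joint gate below 0.008 m and linear speed of each of block_round, block_square, block_oblong below 0.02 m/s); the robot touches nothing.
It fails at once if the amber bottle is knocked over (angle between reagent_center's own z axis and vertical above 0.6 rad).
It also fails if it takes over 120 s, if anything falls off the work surface, if the arm or the gripper's body presses on something with over 40 N, if the wrist force passes 120 N, or if a joint passes its speed limit or range.

## Working session

There is one attempt and no reset: what is moved stays moved. The work goes in short steps, Python scripts to look and compute and a shell command to move; the robot and the scene stay as the last step left them, time stands still between calls to the robot, and variables do not carry over. Pictures are saved under pics/ and viewed, and the job is handed in when it is done.

```bash
ls; mkdir -p pics; python3 - <<'E'
from plant import robot, vision, order
import cv2, numpy as np
for n in ["scene","side","wrist"]:
    c=vision.capture(n)
    cv2.imwrite(f"pics/{n}0.png",c["image"][:,:,::-1])
    print(n,np.round(c["K"],1).tolist(),np.round(c["D"],4),np.round(c["world_from_camera"],3).tolist())
o=robot.get_obs(); print(o)
E
```

```text
pics
scene [[456.0, 0.0, 280.9], [0.0, 456.0, 210.2], [0.0, 0.0, 1.0]] [-0.0022  0.      0.      0.      0.    ] [[-0.749, 0.542, -0.382, 0.937], [0.663, 0.623, -0.415, 0.473], [0.013, -0.564, -0.826, 1.089], [0.0, 0.0, 0.0, 1.0]]
side [[464.6, 0.0, 281.0], [0.0, 464.6, 213.8], [0.0, 0.0, 1.0]] [0.0104 0.     0.     0.     0.    ] [[-0.905, -0.246, 0.347, 0.095], [-0.425, 0.509, -0.749, 0.834], [0.007, -0.825, -0.565, 0.751], [0.0, 0.0, 0.0, 1.0]]
wrist [[368.9, 0.0, 279.7], [0.0, 368.9, 212.1], [0.0, 0.0, 1.0]] [-0.0722  0.      0.      0.      0.    ] [[0.289, -0.908, -0.304, 0.245], [-0.957, -0.275, -0.09, -0.528], [-0.002, 0.317, -0.949, 0.383], [0.0, 0.0, 0.0, 1.0]]
{'t': 0.15, 'joint_pos': array([-1.48329610e+00,  1.81349575e-01,  1.60776826e+00,  1.38373205e-05,
        1.35381572e+00, -2.06310646e-01]), 'joint_velocities': array([ 0.00090679, -0.00267796, -0.00366725,  0.00024895,  0.00052231,
        0.00069354]), 'effort': array([ 3.82168209e-04, -4.34234333e+01, -3.42176449e+01,  7.03328568e-02,
        3.56963149e-02, -6.96844609e-05]), 'ee_pos': array([ 0.16649942, -0.54993704,  0.23803367]), 'ee_rot': array([[ 2.89598954e-01, -9.57148074e-01, -1.03719024e-04],
       [-9.57147183e-01, -2.89598829e-01,  1.33696012e-03],
       [-1.30970572e-03, -2.87907881e-04, -9.99999101e-01]]), 'wrist_force': array([-0.44346593,  0.48038931,  0.36292553]), 'ft_torque': array([ 0.04575073, -0.01377938, -0.0429718 ]), 'opening': 1.000131373005236}
```

View pics/scene0.png

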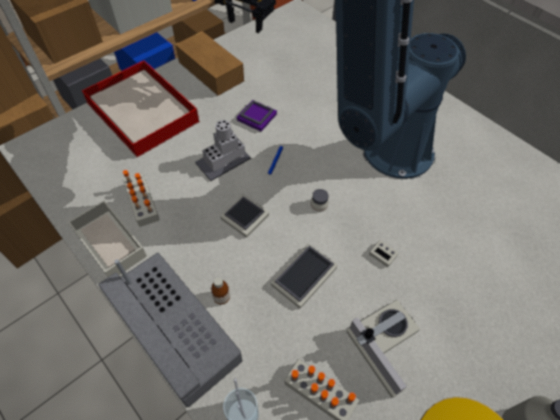

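View pics/side0.png

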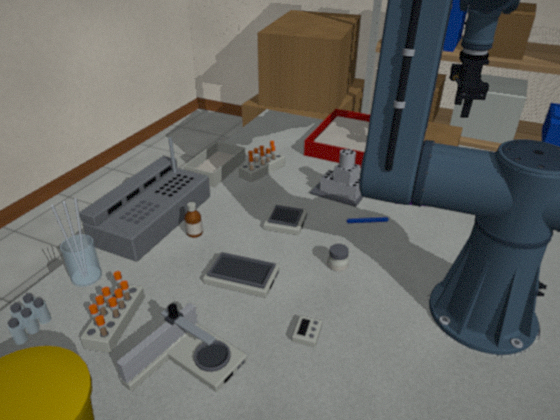

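View pics/wrist0.png

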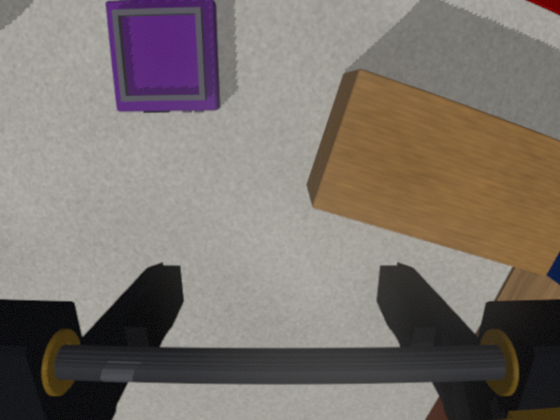

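Scene view: stack on its stand at about (222,150), and the white heater with a square well at (245,214). The same-shaped purple part is at (257,115) and is not meant. The oblong heater is at (305,274), the round heater at (392,322) with its knob at (370,335), and the amber bottle at (220,290). I'll confirm these in enlarged crops.

```bash
cat > h.py <<'E'
import cv2, numpy as np
from plant import robot, vision, order
def ray(c,px):
    p=cv2.undistortPoints(np.array(px,float).reshape(-1,1,2),c["K"],c["D"]).reshape(-1,2)
    d=np.c_[p,np.ones(len(p))]@c["world_from_camera"][:3,:3].T
    return c["world_from_camera"][:3,3],d
def onplane(c,px,z):
    o,d=ray(c,px); return o+d*((z-o[2])/d[:,2])[:,None]
def tri(cs,pxs):
    A=np.zeros((3,3));b=np.zeros(3)
    for c,p in zip(cs,pxs):
        o,d=ray(c,[p]);d=d[0]/np.linalg.norm(d[0]);P=np.eye(3)-np.outer(d,d);A+=P;b+=P@o
    x=np.linalg.solve(A,b)
    return x
def proj(c,P):
    T=np.linalg.inv(c["world_from_camera"])
    return cv2.projectPoints(np.array(P,float).reshape(-1,3),cv2.Rodrigues(T[:3,:3])[0],T[:3,3],c["K"],c["D"])[0].reshape(-1,2)
def crop(im,x0,y0,x1,y1,s,fn):
    cv2.imwrite(fn,cv2.resize(im[y0:y1,x0:x1,::-1],None,fx=s,fy=s,interpolation=cv2.INTER_CUBIC))
E
python3 - <<'E'
from h import *
c=vision.capture("scene");s=vision.capture("side")
crop(c["image"],180,90,320,190,5,"pics/sc_stack.png")
crop(c["image"],200,180,440,360,3,"pics/sc_wells.png")
crop(s["image"],110,140,370,390,3,"pics/si_all.png") if 0 else crop(s["image"],110,140,370,340,3,"pics/si_all.png")
crop(s["image"],100,260,300,400,4,"pics/si_round.png")
E
```

```text
(no output)
```

View pics/sc_stack.png

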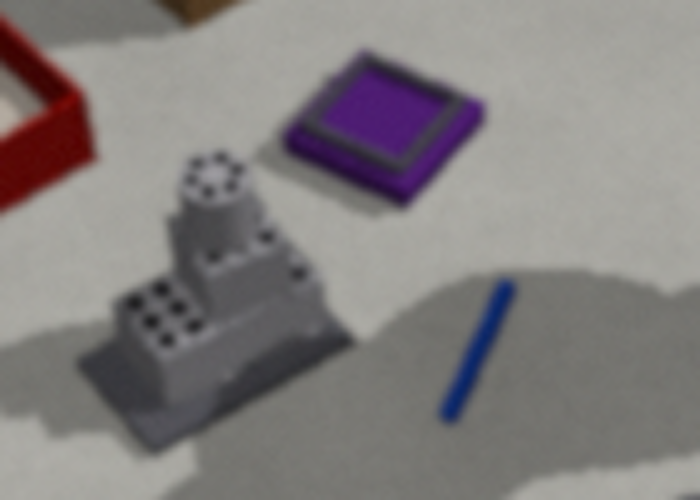

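View pics/sc_wells.png

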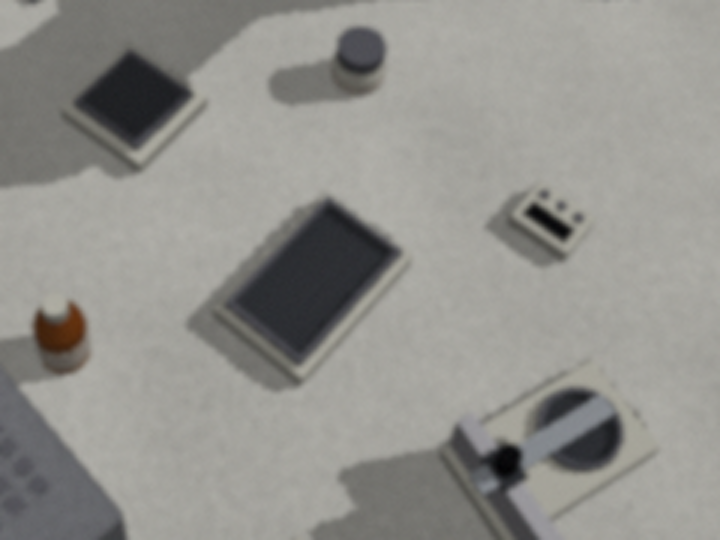

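View pics/si_all.png

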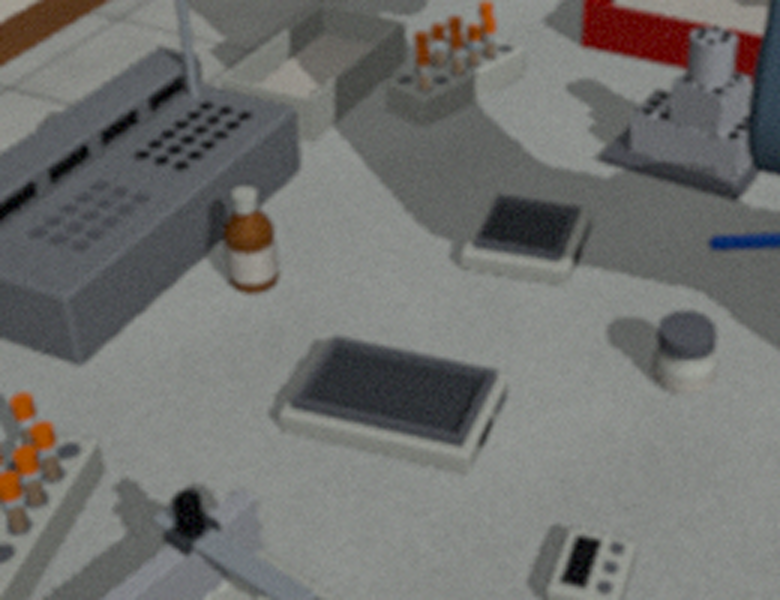

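View pics/si_round.png

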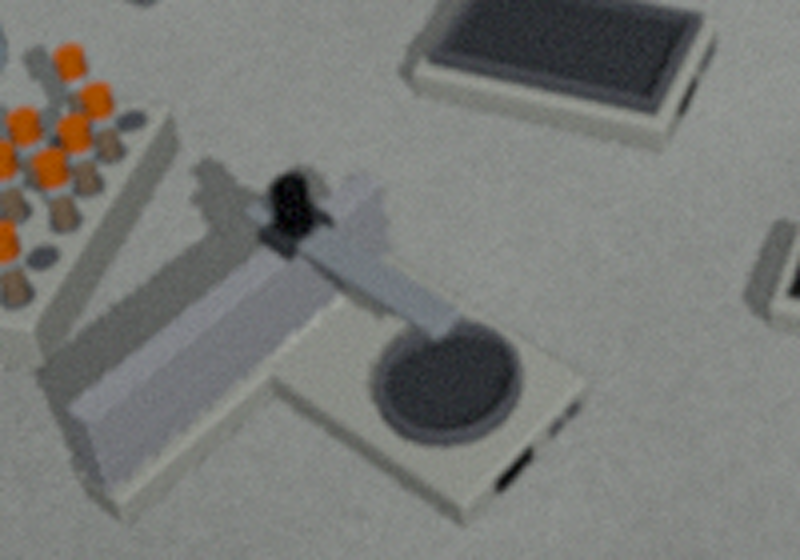

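Crops: the wanted square heater is the white one (scene 245,214). The purple one beside the stack is the decoy. Next I'll measure the wells, stack and knob.

```bash
cat > m.py <<'E'
from h import *
S={"scene":vision.capture("scene"),"side":vision.capture("side")}
import sys
for n,c in S.items():
    im=c["image"]; g=cv2.cvtColor(im,cv2.COLOR_RGB2GRAY)
    seeds={"scene":dict(sq=(245,214),ob=(305,274),rd=(398,318)),"side":dict(sq=(287,215),ob=(241,270),rd=(212,357))}[n]
    for k,(x,y) in seeds.items():
        for th in (60,90):
            m=(g<th).astype(np.uint8)
            nl,l,st,_=cv2.connectedComponentsWithStats(m)
            w=l[y-3:y+4,x-3:x+4]; v=np.bincount(w.ravel())[1:]; 
            if not len(v): print(n,k,"none",g[y,x]);continue
            i=v.argmax()+1
            cnt=cv2.findContours((l==i).astype(np.uint8),cv2.RETR_EXTERNAL,cv2.CHAIN_APPROX_NONE)[0][0]
            for z in (0.028,):
                P=onplane(c,cnt.reshape(-1,2),z)
                r=cv2.minAreaRect((P[:,:2]*1000).astype(np.float32))
                print(n,k,th,g[y,x],np.round(r[0],1),np.round(r[1],1),round(r[2],1))
E
python3 m.py
```

```text
scene sq 60 33 [ 529.3 -124. ] [76.5 73.7] 8.8
scene sq 90 33 [ 529.4 -124.7] [84.1 80.1] 9.9
scene ob 60 47 [527.2 123.9] [128.9  73.2] 7.3
scene ob 90 47 [530.2 123.9] [140.5  81.7] 7.4
scene rd 60 137 [462.2 382. ] [22.4 53.3] 79.2
scene rd 90 137 [464.5 382.2] [27.5 64.3] 79.3
side sq 60 35 [ 526.1 -126.6] [77.6 75.2] 9.8
side sq 90 35 [ 526.9 -126. ] [85.5 92.2] 9.6
side ob 60 46 [525.9 122.7] [129.1  71.8] 9.2
side ob 90 46 [527.6 125.4] [143.1  87.9] 7.8
side rd 60 43 [455.6 364.9] [58.4 53.5] 25.5
side rd 90 43 [456.3 366.2] [68.  69.6] 30.5
```

```bash
python3 - <<'E'
from h import *
c=vision.capture("scene");s=vision.capture("side")
print("round top scene",onplane(c,[(180+215/5,90+178/5)],.145))
print("side",onplane(s,[(110+714/3,140+36/3)],.145))
# knob top
print("knob",onplane(c,[(200+508/3,180+455/3)],.1045),onplane(s,[(100+291/4,260+180/4)],.1045))
# oblong box top corners (z .055) scene
print("obl",onplane(c,[(180+115/5,90+305/5),(180+163/5,90+366/5),(180+213/5,90+323/5),(180+320/5,90+278/5)],.055))
print("stand",onplane(c,[(180+78/5,90+362/5),(180+155/5,90+452/5),(180+355/5,90+342/5)],.01))
print("rail side(z70)",onplane(s,[(100+75/4,260+400/4),(100+340/4,260+172/4),(100+383/4,260+185/4),(100+85/4,260+415/4)],.07))
print("rail scene(z70)",onplane(c,[(200+463/3,180+415/3)],.07))
print("bar tip side",onplane(s,[(100+440/4,260+330/4)],.0745), "scene",onplane(c,[(200+605/3,180+405/3)],.0775))
print("bottle", tri([c,s],[(200+62/3,180+335/3),(110+251/3,140+240/3)]))
E
```

```text
round top scene [[ 0.43109812 -0.33051173  0.145     ]]
side [[ 0.42781949 -0.33635387  0.145     ]]
knob [[0.55001693 0.35126552 0.1045    ]] [[0.54746337 0.34650013 0.1045    ]]
obl [[ 0.49276619 -0.36205146  0.055     ]
 [ 0.49962254 -0.30477419  0.055     ]
 [ 0.45698668 -0.31218479  0.055     ]
 [ 0.3859408  -0.29848338  0.055     ]]
stand [[ 0.51814108 -0.37539409  0.01      ]
 [ 0.52438468 -0.28781189  0.01      ]
 [ 0.3790155  -0.27636485  0.01      ]]
rail side(z70) [[0.57745586 0.4713673  0.07      ]
 [0.55265122 0.30526631 0.07      ]
 [0.52803461 0.30349164 0.07      ]
 [0.5680437  0.47572352 0.07      ]]
rail scene(z70) [[0.53907913 0.30221844 0.07      ]]
bar tip side [[0.45056633 0.37215484 0.0745    ]] scene [[0.45287873 0.37083667 0.0775    ]]
bottle [0.72524943 0.02856453 0.04374457]
```

Scene estimates: stack ≈ (0.43,-0.333), square well ≈ (0.528,-0.125), oblong well ≈ (0.528,0.124), round well ≈ (0.456,0.366), knob ≈ (0.549,0.349), bottle ≈ (0.725,0.029). I'm moving over the stack for a wrist view.

```bash
python3 -m crank '[[6,5,3,0,0,-0.1],[10,8,5,0,0,-0.2],[13,11,6,0,0,-0.3],[13,11,6,0,0,-0.38],[13,11,6,0,0,-0.38]]'; python3 -m crank '[[4,3,0,0,0,0],[8,7,0,0,0,0],[12,11,0,0,0,0],[12,11,0,0,0,0],[12,11,0,0,0,0]]'; python3 - <<'E'
from h import *
c=vision.capture("wrist"); cv2.imwrite("pics/w1.png",c["image"][:,:,::-1])
o=robot.get_obs(); print(o["ee_pos"],o["ee_rot"].round(3).tolist(),o["joint_pos"].round(2),o["wrist_force"])
E
```

```text
t: 0.95
ee_pos: [0.2993, -0.4387, 0.3008]
ee_rot: [[-0.083, -0.997, 0.002], [-0.997, 0.083, -0.003], [0.002, -0.002, -1.0]]
wrist_force: [-0.4, -0.3, 0.3]
opening: 1.0
t: 1.45
ee_pos: [0.4171, -0.3297, 0.2983]
ee_rot: [[-0.082, -0.997, -0.001], [-0.997, 0.082, 0.0], [-0.0, 0.001, -1.0]]
wrist_force: [0.3, 0.1, -0.9]
opening: 1.004
[ 0.41622747 -0.33077699  0.29832378] [[-0.084, -0.996, -0.001], [-0.996, 0.084, -0.0], [0.0, 0.001, -1.0]] [-0.89  0.04  1.64 -0.    1.46  0.76] [0.13811375 0.1101559  0.20636184]
```

View pics/w1.png

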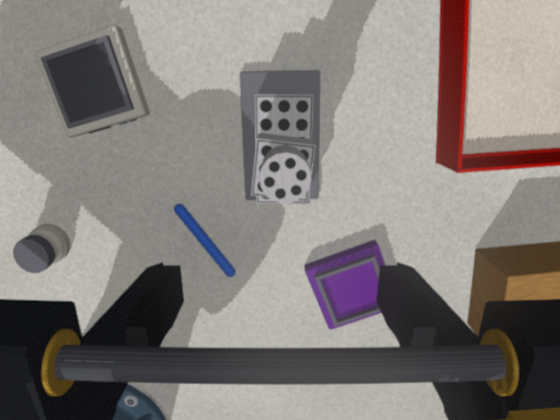

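```bash
python3 - <<'E'
from h import *
c=vision.capture("wrist"); crop(c["image"],220,50,340,220,3.5,"pics/w1c.png")
crop(c["image"],20,10,160,150,4,"pics/w1s.png")
E
```

```text
(no output)
```

View pics/w1c.png

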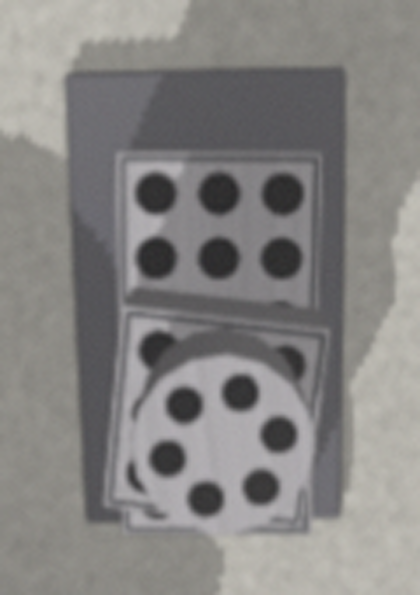

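View pics/w1s.png

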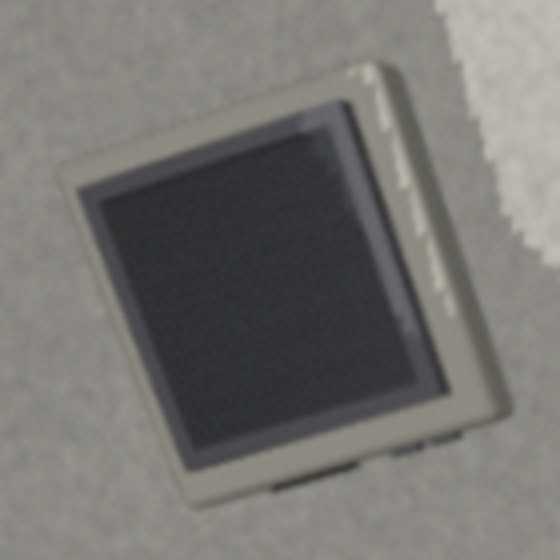

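```bash
python3 - <<'E'
from h import *
c=vision.capture("wrist")
f=lambda l,s,x0,y0:[(x0+(a+.5)/s-.5,y0+(b+.5)/s-.5) for a,b in l]
print("round",onplane(c,f([(222,445)],3.5,220,50),.145))
S=onplane(c,f([(128,312),(328,332),(108,505)],3.5,220,50),.10)
O=onplane(c,f([(117,152),(325,155),(125,530),(310,530)],3.5,220,50),.055)
for n,P in(("sq",S),("ob",O)):
    u=P[1]-P[0];v=P[2]-P[0]
    print(n,P[:,:2].round(4).tolist(),"lens",np.linalg.norm(u),np.linalg.norm(v),"ang",np.degrees([np.arctan2(u[1],u[0]),np.arctan2(v[1],v[0])]),"c",(P[1]+P[2])/2)
W=onplane(c,f([(80,190),(350,100),(447,393),(190,470)],4,20,10),.028)
print("well sq",W.mean(0),[ (np.linalg.norm(W[i]-W[i-1]).round(4),np.degrees(np.arctan2(*(W[i]-W[i-1])[1::-1])).round(1)) for i in range(4)])
E
```

```text
round [[ 0.42822461 -0.33653662  0.145     ]]
sq [[0.4557, -0.3143], [0.4459, -0.3666], [0.4036, -0.3033]] lens 0.05316913309034567 0.05327798598108272 ang [-100.60417136  168.01034297] c [ 0.42477236 -0.33494005  0.1       ]
ob [[0.4963, -0.3126], [0.4903, -0.3723], [0.3827, -0.3029], [0.3777, -0.3609]] lens 0.060021331664805534 0.1139414767514482 ang [-95.71509581 175.11276375] c [ 0.43650368 -0.33763453  0.055     ]
well sq [ 0.52581208 -0.12949309  0.028     ] [(np.float64(0.0786), np.float64(9.7)), (np.float64(0.0813), np.float64(-80.9)), (np.float64(0.0783), np.float64(-171.4)), (np.float64(0.0798), np.float64(99.3))]
```

Wrist view: round top at (283,177), square rotated about -11.5°, oblong about -5.3°. The square well centre is ≈ (0.527,-0.127), yaw ≈ 9.3°. Going to the gate next, with a look at the oblong well on the way.

```bash
python3 -m crank '[[2,4.5,0,0,0,-0.02],[3,9.5,0,0,0,-0.04],[4,14,0,0,0,-0.06],[5,19,0,0,0,-0.08],[6,23,0,0,0,-0.08]]'; python3 -m crank '[[0,4.5,0,0,0,0],[0,9.5,0,0,0,0],[0,14,0,0,0,0],[0,18,0,0,0,0],[0,20,0,0,0,0]]';python3 - <<'E'
from h import *
c=vision.capture("wrist"); cv2.imwrite("pics/w2.png",c["image"][:,:,::-1]); np.save("w2.npy",c,allow_pickle=True)
E
python3 -m crank '[[1,4.5,0,0,0,0],[2,9.5,0,0,0,0],[3,14,0,0,0,0],[3,18,0,0,0,0],[3,20,0,0,0,0]]';  python3 -m crank '[[0,2,0,0,0,0],[0,2,0,0,0,0]]'; python3 - <<'E'
from h import *
c=vision.capture("wrist"); cv2.imwrite("pics/w3.png",c["image"][:,:,::-1]); np.save("w3.npy",c,allow_pickle=True)
o=robot.get_obs(); print(o["ee_pos"],o["joint_pos"].round(2),o["wrist_force"])
E
```

```text
t: 2.1
ee_pos: [0.4761, -0.1002, 0.2988]
ee_rot: [[-0.168, -0.986, 0.0], [-0.986, 0.168, -0.0], [0.0, -0.0, -1.0]]
wrist_force: [0.8, -0.8, -0.6]
opening: 1.0
t: 2.6
ee_pos: [0.4765, 0.1005, 0.2988]
ee_rot: [[-0.165, -0.986, 0.0], [-0.986, 0.165, 0.0], [-0.0, -0.0, -1.0]]
wrist_force: [-0.8, -1.1, -0.5]
opening: 0.999
t: 3.15
ee_pos: [0.5075, 0.3003, 0.2982]
ee_rot: [[-0.166, -0.986, -0.0], [-0.986, 0.166, 0.0], [0.0, 0.0, -1.0]]
wrist_force: [0.5, -0.6, 0.1]
opening: 0.997
t: 3.35
ee_pos: [0.5074, 0.3195, 0.2982]
ee_rot: [[-0.165, -0.986, -0.0], [-0.986, 0.165, -0.0], [0.0, 0.0, -1.0]]
wrist_force: [0.1, -0.7, 0.1]
opening: 0.999
[0.50743309 0.3184031  0.29822789] [ 0.36  0.19  1.47 -0.    1.48  2.1 ] [-0.8131407  -1.01197738  0.23554017]
```

View pics/w2.png

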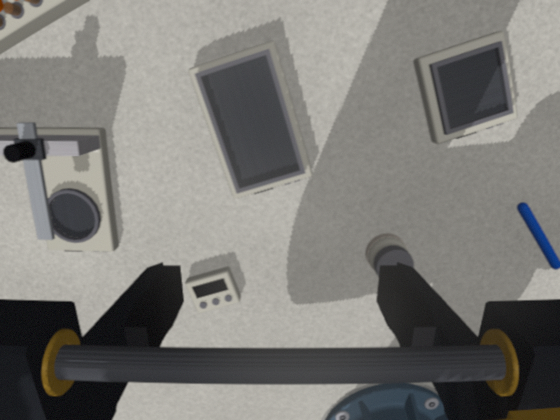

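View pics/w3.png

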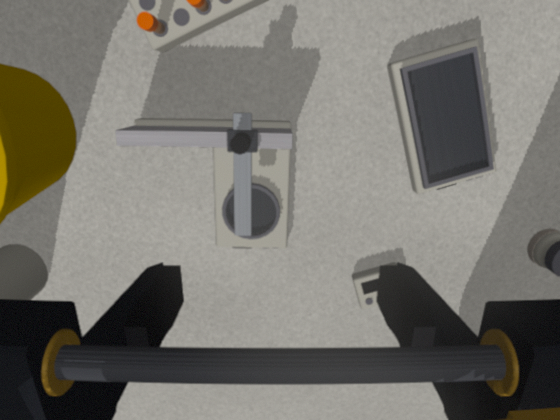

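```bash
python3 - <<'E'
from h import *
c=np.load("w3.npy",allow_pickle=True).item()
crop(c["image"],105,90,305,255,4,"pics/w3c.png")
crop(c["image"],380,30,520,200,3.5,"pics/w3o.png")
for fn,sd in (("w2.npy",dict(ob=(252,120),sq=(470,85))),("w3.npy",dict(ob=(448,120)))):
    c=np.load(fn,allow_pickle=True).item(); g=cv2.cvtColor(c["image"],cv2.COLOR_RGB2GRAY)
    for k,(x,y) in sd.items():
      for th in (60,85,100):
        nl,l,st,_=cv2.connectedComponentsWithStats((g<th).astype(np.uint8))
        i=np.bincount(l[y-3:y+4,x-3:x+4].ravel()).argmax()
        cnt=max(cv2.findContours((l==i).astype(np.uint8),0,cv2.CHAIN_APPROX_NONE)[0],key=len)
        for z in (.02,.028):
            P=onplane(c,cnt.reshape(-1,2),z); r=cv2.minAreaRect((P[:,:2]*1000).astype(np.float32))
            b=cv2.boxPoints(r); print(fn,k,th,z,np.round(r,1) if 0 else (np.round(r[0],1),np.round(r[1],1)),"ang01",np.degrees(np.arctan2(*(b[1]-b[0])[::-1])).round(1),np.linalg.norm(b[1]-b[0]).round(1))
E
```

```text
w2.npy ob 60 0.02 (array([368.3, 118.1]), array([777.8, 585.9])) ang01 -9.5 585.9
w2.npy ob 60 0.028 (array([371.9, 117.5]), array([763.1, 574.8])) ang01 -9.5 574.8
w2.npy ob 85 0.02 (array([525.3, 123.5]), array([131.9,  75. ])) ang01 -82.5 75.0
w2.npy ob 85 0.028 (array([525.9, 122.8]), array([129.4,  73.6])) ang01 -82.5 73.6
w2.npy ob 100 0.02 (array([525.2, 123.5]), array([134.8,  78.3])) ang01 -82.2 78.3
w2.npy ob 100 0.028 (array([525.8, 122.8]), array([132.2,  76.8])) ang01 -82.2 76.8
w2.npy sq 60 0.02 (array([ 525.6, -129.2]), array([69.8, 69.8])) ang01 -80.2 69.8
w2.npy sq 60 0.028 (array([ 526.2, -125.2]), array([68.5, 68.5])) ang01 -80.2 68.5
w2.npy sq 85 0.02 (array([ 525.8, -126.6]), array([79.4, 82. ])) ang01 -80.4 82.0
w2.npy sq 85 0.028 (array([ 526.4, -122.6]), array([77.9, 80.4])) ang01 -80.4 80.4
w2.npy sq 100 0.02 (array([ 525.5, -126.9]), array([80.9, 83.7])) ang01 -80.2 83.7
w2.npy sq 100 0.028 (array([ 526.1, -122.9]), array([79.3, 82.1])) ang01 -80.2 82.1
w3.npy ob 60 0.02 (array([468.6, 325.1]), array([776. , 444.4])) ang01 -9.5 444.4
w3.npy ob 60 0.028 (array([470.9, 324.7]), array([761.4, 436. ])) ang01 -9.5 436.0
w3.npy ob 85 0.02 (array([524.6, 118.6]), array([133.5,  76.6])) ang01 -82.4 76.6
w3.npy ob 85 0.028 (array([525.8, 122.1]), array([131. ,  75.2])) ang01 -82.4 75.2
w3.npy ob 100 0.02 (array([525.5, 120.1]), array([141.1,  86.6])) ang01 -82.4 86.6
w3.npy ob 100 0.028 (array([526.7, 123.6]), array([138.5,  85. ])) ang01 -82.4 85.0
```

View pics/w3c.png

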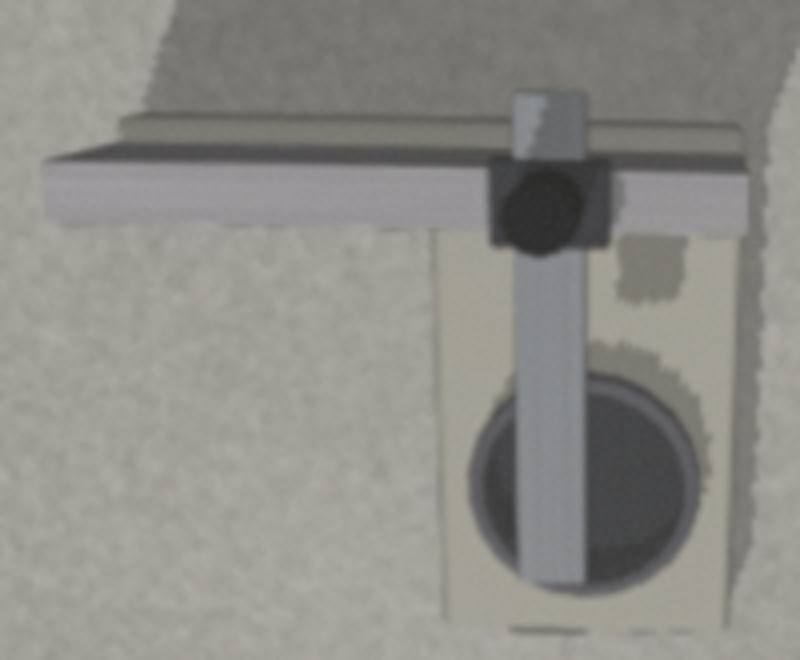

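View pics/w3o.png

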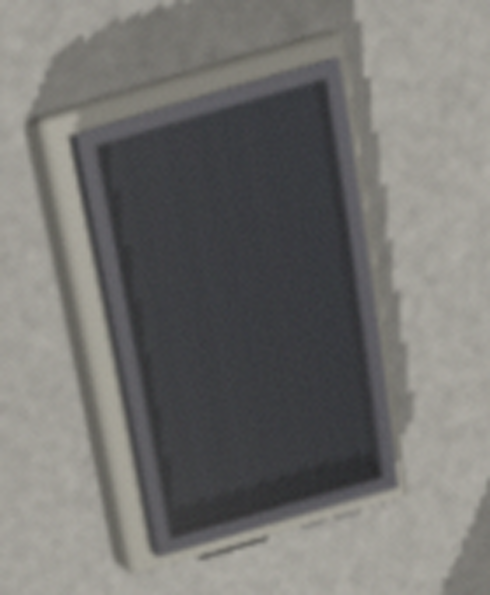

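```bash
python3 - <<'E'
from h import *
c=np.load("w3.npy",allow_pickle=True).item()
f=lambda l,s,x0,y0:[(x0+(a+.5)/s-.5,y0+(b+.5)/s-.5) for a,b in l]
w=onplane(c,f([(585,484)],4,105,90),.028)[0]
e=onplane(c,f([(469,480),(700,480)],4,105,90),.028); print("ring dia",np.linalg.norm(e[0]-e[1]))
k=onplane(c,f([(545,205)],4,105,90),.1045)[0]
r=onplane(c,f([(47,222),(747,236),(44,160),(748,172)],4,105,90),.07)
b=onplane(c,f([(516,583),(585,583),(514,90),(587,90)],4,105,90),.0775)
print("well",w,"knob",k,"rail",r[:,:2].tolist()); 
for i in (0,2):
    u=r[i]-r[i+1]; print("y axis ang",np.degrees(np.arctan2(u[1],u[0])),np.linalg.norm(u))
u=(b[2]+b[3]-b[0]-b[1])/2; print("bar ang",np.degrees(np.arctan2(u[1],u[0])),np.linalg.norm(u), b[:,:2].tolist())
d=k-w; print(np.degrees(np.arctan2(d[1],d[0])),np.linalg.norm(d[:2]))
E
```

```text
ring dia 0.06853471637504613
well [0.45860866 0.36105081 0.028     ] knob [0.549887   0.34698225 0.1045    ] rail [[0.5638702376301259, 0.4780581880480367], [0.5298119376350637, 0.30245432174337866], [0.5791037900782533, 0.47424824365179263], [0.5455817982715085, 0.2997039866423415]]
y axis ang 79.0237811458765 0.17887617409732873
y axis ang 79.12846885201576 0.17773413175209987
bar ang -11.291991126932261 0.12797426231046655 [[0.4497414197569627, 0.3778435265147873], [0.44670326904809965, 0.35961722337781227], [0.5752115788980111, 0.35235529479223276], [0.5722269928563538, 0.3349884123138638]]
-8.761944221133511 0.09235616136333012
```

```bash
python3 - <<'E'
from h import *
c=np.load("w3.npy",allow_pickle=True).item(); s=vision.capture("side"); sc=vision.capture("scene")
for z in (.05,.1,.15,.2): print(z,onplane(c,[(76,137),(5,137)],z)[:,:2].round(3).tolist(),onplane(s,[(92,375),(35,385)],z)[:,:2].round(3).tolist(),onplane(sc,[(420,418),(465,410)],z)[:,:2].round(3).tolist())
E
```

```text
0.05 [[0.579, 0.529], [0.595, 0.61]] [[0.612, 0.506], [0.686, 0.563]] [[0.587, 0.542], [0.502, 0.596]]
0.1 [[0.58, 0.501], [0.594, 0.572]] [[0.575, 0.529], [0.644, 0.582]] [[0.604, 0.539], [0.523, 0.59]]
0.15 [[0.581, 0.472], [0.593, 0.533]] [[0.538, 0.553], [0.601, 0.602]] [[0.621, 0.535], [0.544, 0.584]]
0.2 [[0.583, 0.443], [0.592, 0.494]] [[0.501, 0.576], [0.559, 0.621]] [[0.638, 0.532], [0.565, 0.578]]
```

The round heater has yaw ≈ -11° and its well is ≈ (0.4575,0.363). The knob is at (0.549,0.348), so the gate is at ≈ 3 mm. The yellow can's near edge is at y≈0.51 with its top at about 0.1, so the gripper body clears it. Straddling the knob next.

```bash
python3 -m crank '[[2,1.5,-4,0,0,-0.03],[4.2,3,-8,0,0,-0.03],[4.2,3,-12,0,0,-0.03],[4.2,3,-14,0,0,-0.03],[4.2,3,-15,0,0,-0.03]]' 0.45; python3 -m crank '[[0,0,0,0,0,0],[0,0,0,0,0,0]]'; python3 - <<'E'
from h import *
c=vision.capture("wrist"); crop(c["image"],100,100,460,400,2,"pics/w4.png")
s=vision.capture("side"); crop(s["image"],60,200,300,380,3,"pics/s4.png")
E
```

```text
t: 4.0
ee_pos: [0.5478, 0.3472, 0.1457]
ee_rot: [[-0.197, -0.98, -0.004], [-0.98, 0.197, -0.002], [0.003, 0.004, -1.0]]
wrist_force: [0.5, 0.4, 0.0]
opening: 0.57
t: 4.2
ee_pos: [0.5497, 0.3492, 0.1504]
ee_rot: [[-0.196, -0.981, 0.002], [-0.981, 0.196, 0.001], [-0.001, -0.002, -1.0]]
wrist_force: [0.3, 0.8, 0.3]
opening: 0.452
```

View pics/w4.png

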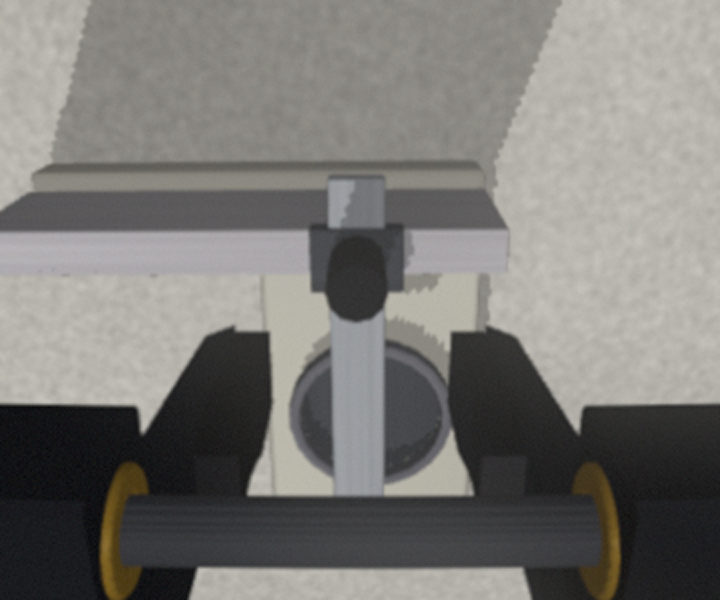

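View pics/s4.png

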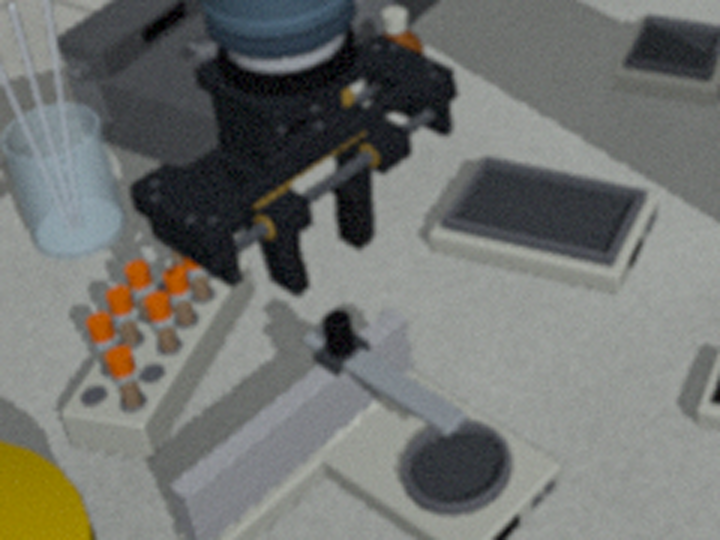

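```bash
python3 - <<'E'
from h import *
c=vision.capture("wrist"); print(onplane(c,[(100+357/2,100+291/2)],.1045))
E
python3 -m crank '[[0,0,-3,0,0,0],[0,0,-5,0,0,0],[0,0,-6.2,0,0,0],[0,0,-6.2,0,0,0]]'
python3 - <<'E'
from h import *
s=vision.capture("side"); crop(s["image"],60,200,300,380,3,"pics/s5.png")
E
```

```text
[[0.54812479 0.34957653 0.1045    ]]
t: 4.75
ee_pos: [0.5477, 0.3493, 0.0855]
ee_rot: [[-0.195, -0.981, -0.002], [-0.981, 0.195, -0.001], [0.001, 0.002, -1.0]]
wrist_force: [-0.0, 0.4, -0.0]
opening: 0.451
```

View pics/s5.png

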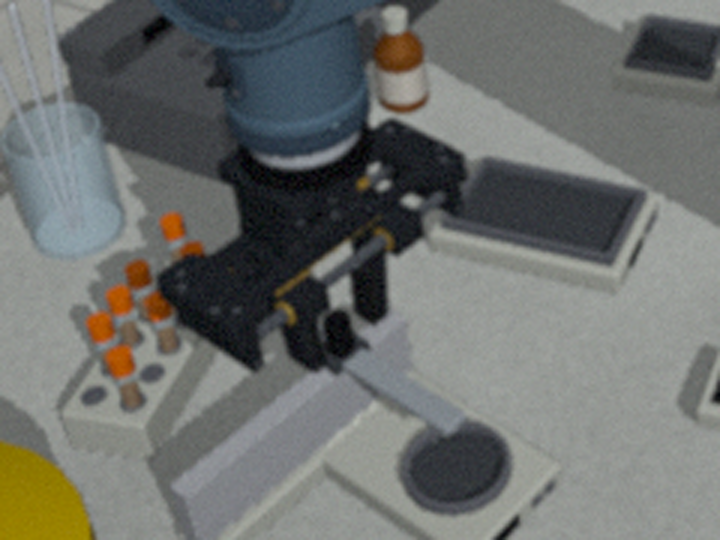

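```bash
python3 -m crank '[[0.3,1.5,0,0,0,0],[0.6,3,0,0,0,0],[0.9,4.5,0,0,0,0],[1.1,5.8,0,0,0,0],[1.1,5.8,0,0,0,0]]'
python3 - <<'E'
from h import *
s=vision.capture("side"); crop(s["image"],60,200,300,380,3,"pics/s6.png")
E
```

```text
t: 5.3
ee_pos: [0.5604, 0.4095, 0.0882]
ee_rot: [[-0.194, -0.981, 0.002], [-0.981, 0.194, 0.002], [-0.002, -0.002, -1.0]]
wrist_force: [1.3, -0.3, 0.2]
opening: 0.447
```

View pics/s6.png

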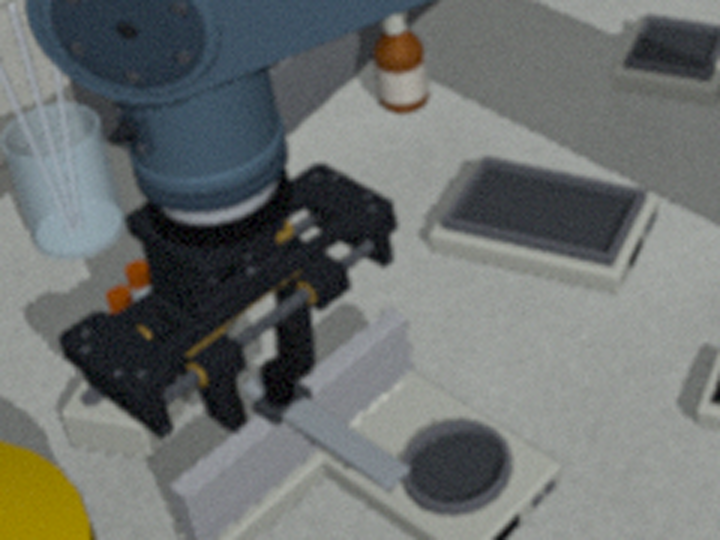

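```bash
python3 -m crank '[[0.3,1.5,0,0,0,0],[0.6,3,0,0,0,0],[0.65,3.4,0,0,0,0],[0.65,3.4,0,0,0,0]]'
python3 - <<'E'
from h import *
s=vision.capture("side"); crop(s["image"],60,200,300,380,3,"pics/s7.png")
E
```

```text
t: 5.75
ee_pos: [0.5661, 0.4418, 0.0871]
ee_rot: [[-0.195, -0.981, 0.001], [-0.981, 0.195, 0.0], [-0.001, -0.0, -1.0]]
wrist_force: [-0.3, 0.7, -0.3]
opening: 0.452
```

View pics/s7.png

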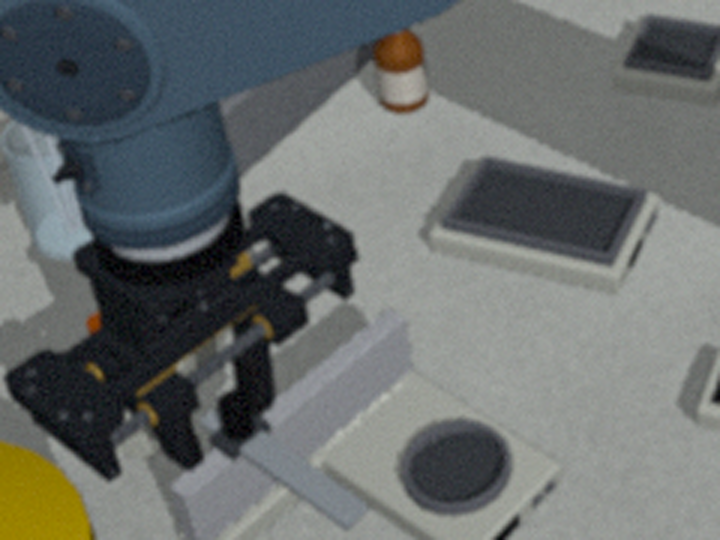

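The gate is open at ≈ 0.088 by TCP geometry; in the side view the bar is clear of the well. I'm backing off and going to the stack for the round block.

```bash
python3 -m crank '[[-0.1,-0.6,0,0,0,0],[-0.1,-0.6,3,0,0,0],[-0.1,-0.6,8,0,0,0],[-0.1,-0.6,13,0,0,0],[-0.1,-0.6,17,0,0,0]]' 1; python3 -m crank '[[-3,-4,0,0,0,0],[-3,-8.5,0,0,0,0],[-3,-8.5,0,0,0,0]]'; python3 - <<'E'
from h import *
c=vision.capture("wrist"); cv2.imwrite("pics/w8.png",c["image"][:,:,::-1])
E
```

```text
t: 6.3
ee_pos: [0.5655, 0.4349, 0.2602]
ee_rot: [[-0.196, -0.981, 0.002], [-0.981, 0.196, 0.001], [-0.002, -0.002, -1.0]]
wrist_force: [1.5, 0.7, 0.4]
opening: 0.878
t: 6.6
ee_pos: [0.5345, 0.3459, 0.257]
ee_rot: [[-0.198, -0.98, -0.0], [-0.98, 0.198, -0.002], [0.002, -0.0, -1.0]]
wrist_force: [-0.6, 0.6, -0.5]
opening: 1.0
```

View pics/w8.png

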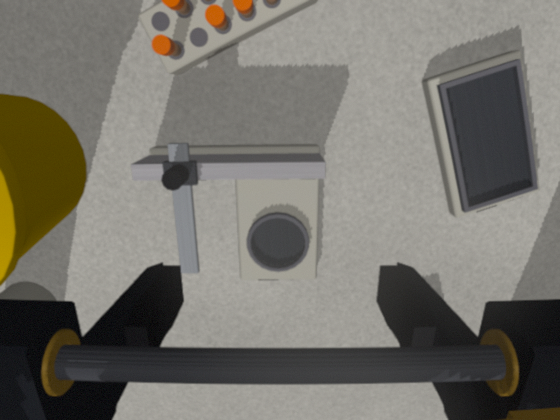

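```bash
python3 - <<'E'
from h import *
c=vision.capture("wrist"); g=cv2.cvtColor(c["image"],cv2.COLOR_RGB2GRAY)
for th in (75,95,105):
    nl,l,st,_=cv2.connectedComponentsWithStats((g<th).astype(np.uint8)); i=l[241,278]
    cnt=max(cv2.findContours((l==i).astype(np.uint8),0,cv2.CHAIN_APPROX_NONE)[0],key=len)
    P=onplane(c,cnt.reshape(-1,2),.028); e=cv2.fitEllipse((P[:,:2]*1000).astype(np.float32)); print(th,st[i,4],e)
k=onplane(c,[(175,177)],.1045)[0]; print("knob",k, (k[:2]-[.4575,.363])@np.array([.1908,.9816]))
E
python3 -m crank '[[-2,-4.5,0,0,0,0],[-4,-9,0,0,0,0],[-6,-14,0,0,0,0],[-8,-18.5,0,0,0,0],[-10.5,-23,0,0,0,0]]'; python3 -m crank '[[0,-4.8,0,0,0,0],[0,-9.6,0,0,0,0],[0,-14.5,0,0,0,0],[0,-19.3,0,0,0,0],[0,-24,0,0,0,0]]';python3 -m crank '[[0,-4.8,0,0,0,0],[0,-9.6,0,0,0,0],[0,-14.5,0,0,0,0],[0,-19.3,0,0,0,0],[0,-21,0,0,0,0]]'; python3 -m crank '[[0,0,0,0,0,0],[0,0,0,0,0,0]]'; python3 - <<'E'
from h import *
c=vision.capture("wrist"); crop(c["image"],200,120,380,400,2.1,"pics/w9.png")
o=robot.get_obs();print(o["joint_pos"].round(2))
E
```

```text
75 2076 ((456.75189208984375, 362.3511047363281), (57.611366271972656, 58.420677185058594), 148.2397918701172)
95 2702 ((459.4998474121094, 361.4632263183594), (65.4582748413086, 67.9217529296875), 80.4754867553711)
105 2857 ((459.19921875, 361.5788269042969), (66.84204864501953, 69.1681900024414), 77.19345092773438)
knob [0.56497471 0.42912603 0.1045    ] 0.08541548349937883
t: 7.2
ee_pos: [0.4317, 0.1236, 0.2567]
ee_rot: [[-0.194, -0.981, 0.001], [-0.981, 0.194, 0.0], [-0.0, -0.001, -1.0]]
wrist_force: [0.8, -0.9, 1.2]
opening: 0.999
t: 7.7
ee_pos: [0.4324, -0.1171, 0.2571]
ee_rot: [[-0.194, -0.981, 0.001], [-0.981, 0.194, -0.0], [-0.0, -0.001, -1.0]]
wrist_force: [0.3, 0.4, 0.6]
opening: 1.0
t: 8.2
ee_pos: [0.4322, -0.3293, 0.2565]
ee_rot: [[-0.198, -0.98, 0.0], [-0.98, 0.198, -0.001], [0.001, -0.0, -1.0]]
wrist_force: [-0.3, 0.1, -0.2]
opening: 1.001
t: 8.4
ee_pos: [0.4324, -0.3243, 0.2563]
ee_rot: [[-0.195, -0.981, -0.0], [-0.981, 0.195, 0.001], [-0.001, 0.001, -1.0]]
wrist_force: [0.6, 0.2, 0.3]
opening: 0.996
[-0.86  0.09  1.67  0.    1.38  0.9 ]
```

View pics/w9.png

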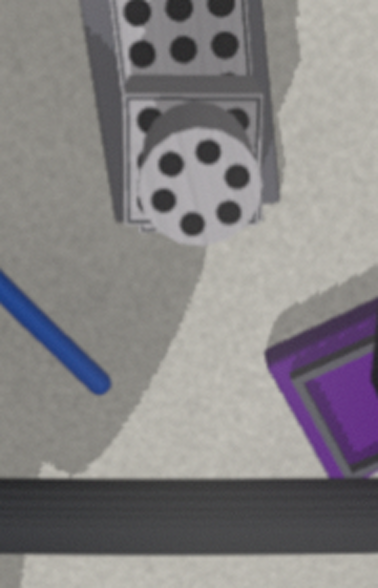

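```bash
python3 - <<'E'
from h import *
c=vision.capture("wrist"); f=lambda l,s,x0,y0:[(x0+(a+.5)/s-.5,y0+(b+.5)/s-.5) for a,b in l]
r=onplane(c,f([(200,185),(138,185),(263,185)],2.1,200,120),.145);print(r)
s=onplane(c,f([(125,96),(265,96)],2.1,200,120),.10);print(s,np.linalg.norm(s[0]-s[1]))
print(robot.get_obs()["ee_pos"])
E
```

```text
[[ 0.42981735 -0.33574453  0.145     ]
 [ 0.43399012 -0.31457996  0.145     ]
 [ 0.42557519 -0.35727701  0.145     ]]
[[ 0.45721395 -0.31245962  0.1       ]
 [ 0.44655463 -0.36665703  0.1       ]] 0.055235685135985375
[ 0.43266793 -0.3236009   0.25666018]
```

```bash
python3 -m crank '[[-0.3,-1.2,-2,0,0,0],[-0.3,-1.2,-6,0,0,0],[-0.3,-1.2,-10,0,0,0],[-0.3,-1.2,-13,0,0,0],[-0.3,-1.2,-14,0,0,0]]'; python3 -m crank '[[0,0,0,0,0,0],[0,0,0,0,0,0],[0,0,0,0,0,0],[0,0,0,0,0,0],[0,0,0,0,0,0]]' 0.4 25;  python3 -m crank '[[0,0,0,0,0,0],[0,0,0,0,0,0],[0,0,0,0,0,0]]'; python3 - <<'E'
from h import *
c=vision.capture("side"); crop(c["image"],300,100,420,220,5,"pics/s10.png")
E
```

```text
t: 9.0
ee_pos: [0.4282, -0.334, 0.1137]
ee_rot: [[-0.193, -0.981, -0.003], [-0.981, 0.193, 0.005], [-0.004, 0.004, -1.0]]
wrist_force: [0.3, 0.3, -0.2]
opening: 0.998
t: 9.5
ee_pos: [0.4297, -0.3379, 0.1178]
ee_rot: [[-0.195, -0.981, 0.001], [-0.981, 0.195, -0.002], [0.001, -0.001, -1.0]]
wrist_force: [0.8, -0.4, -0.7]
opening: 0.568
t: 9.8
ee_pos: [0.4295, -0.3374, 0.1173]
ee_rot: [[-0.195, -0.981, 0.001], [-0.981, 0.195, -0.0], [0.0, -0.001, -1.0]]
wrist_force: [-0.2, 3.6, 5.6]
opening: 0.495
```

View pics/s10.png

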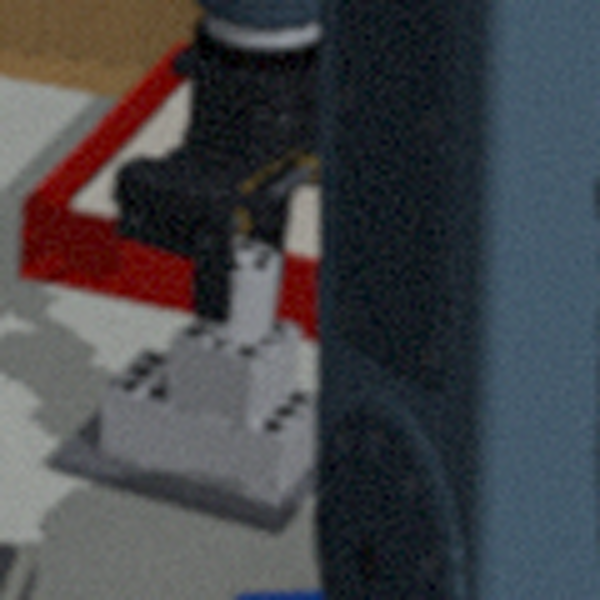

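```bash
python3 -m crank '[[0,0,1,0,0,0],[0,0,4,0,0,0],[0,0,8,0,0,0],[0,0,11.5,0,0,0],[0,0,13,0,0,0]]'; python3 -m crank '[[0,2,0,0,0,0],[0,5,0,0,0,0],[0,9,0,0,0,0],[0,13,0,0,0,0],[0,17,0,0,0,0]]';python3 -m crank '[[0,4,0,0,0,0],[0,8,0,0,0,0],[0,12,0,0,0,0],[0,16,0,0,0,0],[0,20,0,0,0,0]]';python3 -m crank '[[0.5,4,0,0,0,0],[1,8,0,0,0,0],[1.5,12,0,0,0,0],[2,16,0,0,0,0],[2.5,20,0,0,0,0]]';python3 -m crank '[[0.3,4,0,0,0,0],[0.3,8,0,0,0,0],[0.3,11,0,0,0,0],[0.3,13,0,0,0,0],[0.3,13,0,0,0,0]]';python3 -m crank '[[0,0,0,0,0,0],[0,0,0,0,0,0]]'; python3 - <<'E'
from h import *
c=vision.capture("wrist"); cv2.imwrite("pics/w11.png",c["image"][:,:,::-1])
o=robot.get_obs();print(o["joint_pos"].round(2),o["ee_pos"])
E
```

```text
t: 10.35
ee_pos: [0.4301, -0.3387, 0.2507]
ee_rot: [[-0.195, -0.981, 0.003], [-0.981, 0.195, -0.005], [0.004, -0.004, -1.0]]
wrist_force: [0.6, -0.1, -1.7]
opening: 0.493
t: 10.85
ee_pos: [0.4276, -0.1643, 0.2441]
ee_rot: [[-0.195, -0.981, -0.003], [-0.981, 0.195, 0.003], [-0.002, 0.004, -1.0]]
wrist_force: [0.7, -0.2, -1.4]
opening: 0.495
t: 11.35
ee_pos: [0.427, 0.0351, 0.2444]
ee_rot: [[-0.195, -0.981, -0.004], [-0.981, 0.195, 0.001], [-0.0, 0.004, -1.0]]
wrist_force: [0.7, 0.5, -2.1]
opening: 0.495
t: 11.85
ee_pos: [0.4519, 0.2345, 0.2442]
ee_rot: [[-0.194, -0.981, -0.004], [-0.981, 0.194, -0.001], [0.002, 0.004, -1.0]]
wrist_force: [0.8, -0.7, -1.5]
opening: 0.492
t: 12.35
ee_pos: [0.4546, 0.3645, 0.2439]
ee_rot: [[-0.192, -0.981, -0.004], [-0.981, 0.192, -0.001], [0.002, 0.004, -1.0]]
wrist_force: [-0.2, -0.2, -2.3]
opening: 0.492
t: 12.55
ee_pos: [0.4564, 0.3616, 0.2456]
ee_rot: [[-0.195, -0.981, -0.002], [-0.981, 0.195, -0.001], [0.002, 0.001, -1.0]]
wrist_force: [-1.1, 0.2, -2.0]
opening: 0.493
[ 0.47  0.19  1.58 -0.    1.37  2.23] [0.45680557 0.36154129 0.24600944]
```

View pics/w11.png

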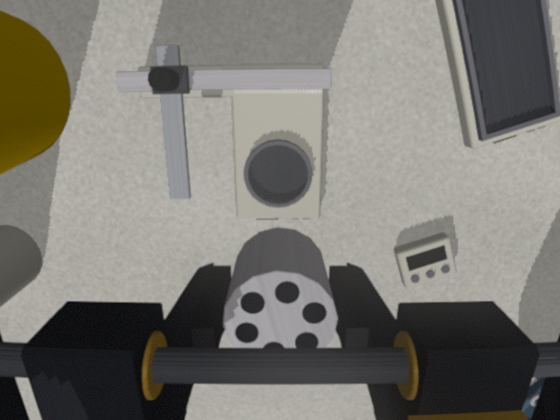

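```bash
python3 -m crank '[[0.1,0,-3,0,0,0],[0.1,0,-7,0,0,0],[0.1,0,-11,0,0,0],[0.1,0,-15,0,0,0],[0.1,0,-17.5,0,0,0]]'; python3 -m crank '[[0,0,0,0,0,0],[0,0,0,0,0,0]]'; python3 - <<'E'
from h import *
c=vision.capture("wrist"); cv2.imwrite("pics/w12.png",c["image"][:,:,::-1])
s=vision.capture("side"); crop(s["image"],100,240,320,400,3.5,"pics/s12.png")
E
```

```text
t: 13.1
ee_pos: [0.4568, 0.3606, 0.0687]
ee_rot: [[-0.197, -0.98, -0.003], [-0.98, 0.197, -0.002], [0.002, 0.003, -1.0]]
wrist_force: [-0.4, -0.3, -1.7]
opening: 0.494
t: 13.3
ee_pos: [0.4586, 0.3621, 0.0722]
ee_rot: [[-0.196, -0.981, -0.0], [-0.981, 0.196, -0.0], [0.0, 0.0, -1.0]]
wrist_force: [-0.1, 1.3, -0.7]
opening: 0.489
```

View pics/w12.png

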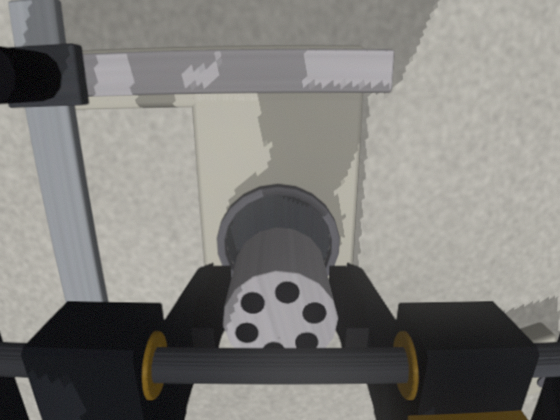

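View pics/s12.png

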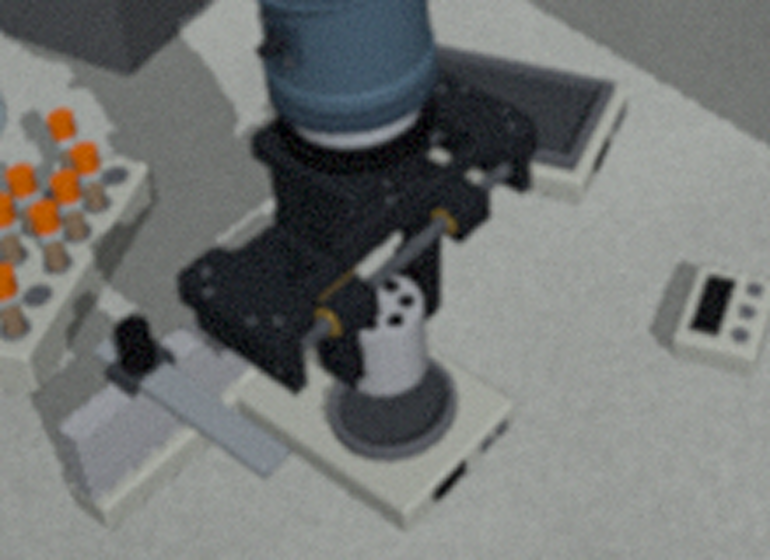

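```bash
python3 -m crank '[[0,0,-1,0,0,0],[0,0,-2,0,0,0],[0,0,-2.8,0,0,0],[0,0,-3.3,0,0,0],[0,0,-3.3,0,0,0]]'; python3 -m crank '[[0,0,-0.1,0,0,0],[0,0,-0.2,0,0,0],[0,0,-0.2,0,0,0]]'
```

```text
t: 13.9
ee_pos: [0.4578, 0.3625, 0.0378]
ee_rot: [[-0.195, -0.981, -0.001], [-0.981, 0.195, -0.001], [0.001, 0.001, -1.0]]
wrist_force: [-1.3, -0.8, -1.3]
opening: 0.493
t: 14.2
ee_pos: [0.4583, 0.3627, 0.0372]
ee_rot: [[-0.195, -0.981, 0.0], [-0.981, 0.195, 0.0], [-0.0, -0.0, -1.0]]
wrist_force: [-1.4, -1.6, 2.0]
opening: 0.49
```

```bash
python3 -m crank '[[0,0,0,0,0,0],[0,0,0,0,0,0],[0,0,0,0,0,0],[0,0,0,0,0,0]]' 0.72; python3 -m crank '[[0,0,2,0,0,0],[0,0,6,0,0,0],[0,0,10,0,0,0],[0,0,15,0,0,0],[0,0,20,0,0,0]]';  python3 -m crank '[[3,0,0,0,0,0],[6,0,0,0,0,0],[6,0,0,0,0,0],[6,0,0,0,0,0]]' ; python3 - <<'E'
from h import *
c=vision.capture("wrist"); cv2.imwrite("pics/w13.png",c["image"][:,:,::-1]); np.save("w13.npy",c,allow_pickle=True)
s=vision.capture("side"); crop(s["image"],100,240,320,400,3.5,"pics/s13.png")
E
```

```text
t: 14.6
ee_pos: [0.4583, 0.3626, 0.0367]
ee_rot: [[-0.195, -0.981, 0.0], [-0.981, 0.195, 0.0], [-0.0, -0.0, -1.0]]
wrist_force: [0.3, 0.3, 0.7]
opening: 0.715
t: 15.1
ee_pos: [0.4577, 0.3624, 0.2382]
ee_rot: [[-0.195, -0.981, -0.001], [-0.981, 0.195, -0.0], [0.0, 0.001, -1.0]]
wrist_force: [0.6, 0.9, 0.0]
opening: 0.719
t: 15.5
ee_pos: [0.518, 0.3623, 0.236]
ee_rot: [[-0.196, -0.981, -0.001], [-0.981, 0.196, -0.0], [0.001, 0.001, -1.0]]
wrist_force: [0.5, 0.3, 0.1]
opening: 0.718
```

View pics/w13.png

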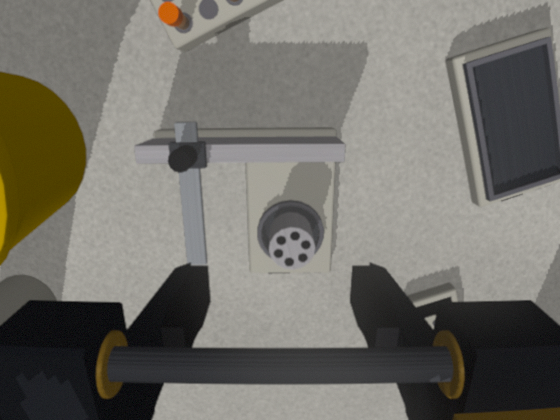

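View pics/s13.png

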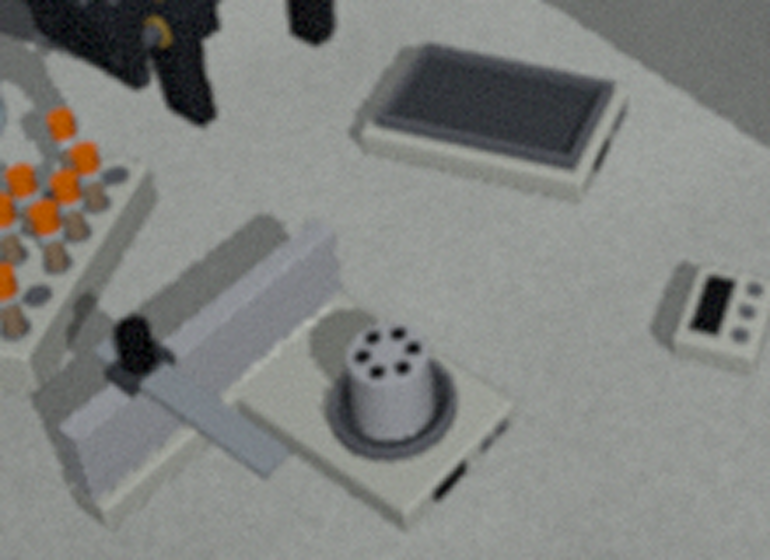

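```bash
python3 - <<'E'
from h import *
c=np.load("w13.npy",allow_pickle=True).item(); crop(c["image"],130,110,350,280,3.5,"pics/w13c.png")
print(onplane(c,[(292,247)],.065),"knob",onplane(c,[(182,158)],.1045))
s=vision.capture("side"); print(onplane(s,[(100+391/3.5,240+353/3.5)],.065))
print(robot.get_obs()["ee_pos"])
E
```

```text
[[0.45840998 0.36109661 0.065     ]] knob [[0.564372   0.42720943 0.1045    ]]
[[0.45475472 0.36101404 0.065     ]]
[0.51707157 0.36271164 0.23619361]
```

View pics/w13c.png

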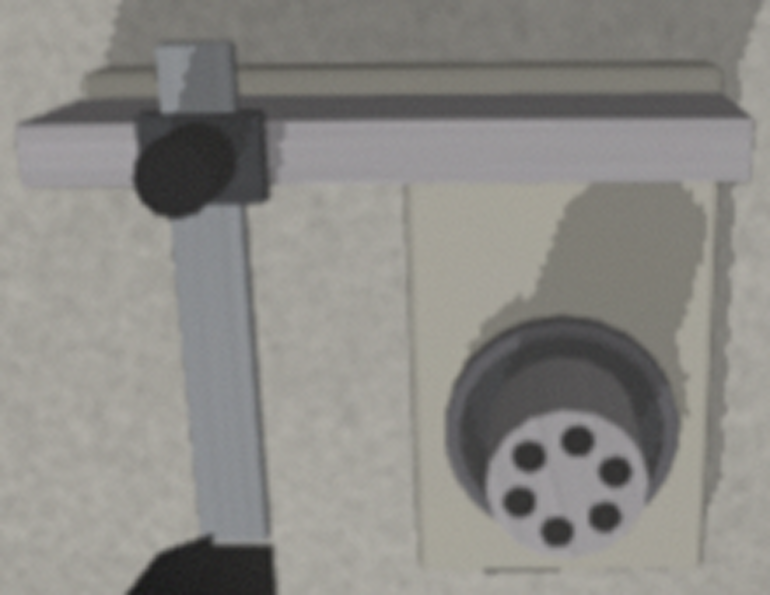

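Round is seated at (0.457,0.361), within 2 mm of the well. Closing the gate next.

```bash
python3 -m crank '[[2,3,0,0,0,0],[4.7,6.6,-3,0,0,0],[4.7,6.6,-6,0,0,0],[4.7,6.6,-9,0,0,0],[4.7,6.6,-9,0,0,0]]' 0.45; python3 -m crank '[[0,0,-2,0,0,0],[0,0,-4,0,0,0],[0,0,-5.9,0,0,0],[0,0,-5.9,0,0,0]]'; python3 - <<'E'
from h import *
s=vision.capture("side"); crop(s["image"],60,220,300,400,3,"pics/s14.png")
E
```

```text
t: 16.15
ee_pos: [0.5612, 0.4274, 0.1405]
ee_rot: [[-0.194, -0.981, -0.009], [-0.981, 0.194, -0.005], [0.007, 0.008, -1.0]]
wrist_force: [-1.1, -0.3, -1.4]
opening: 0.447
t: 16.55
ee_pos: [0.5636, 0.4281, 0.0866]
ee_rot: [[-0.195, -0.981, -0.003], [-0.981, 0.195, -0.002], [0.002, 0.003, -1.0]]
wrist_force: [-0.1, 1.0, -1.3]
opening: 0.448
```

View pics/s14.png

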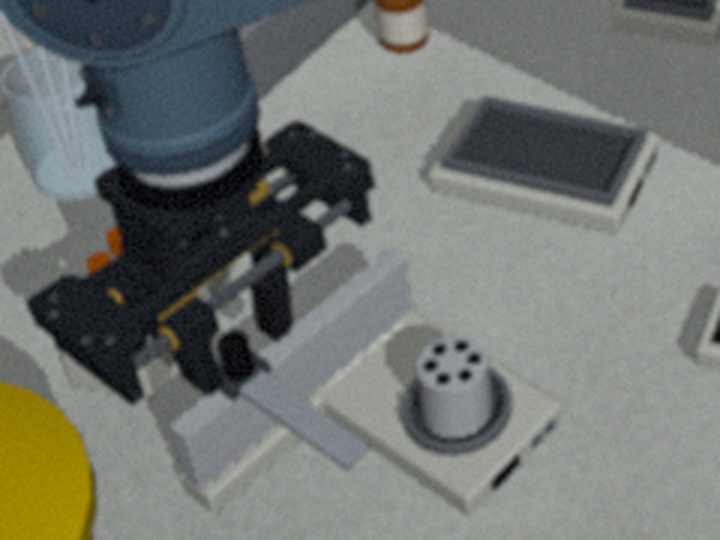

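```bash
python3 -m crank '[[-0.4,-2,0,0,0,0],[-0.8,-4,0,0,0,0],[-1.2,-6,0,0,0,0],[-1.6,-8,0,0,0,0],[-1.8,-9,0,0,0,0]]'; python3 -m crank '[[-0.1,-0.2,0,0,0,0],[-0.1,-0.4,0,0,0,0],[-0.1,-0.5,0,0,0,0],[-0.1,-0.5,0,0,0,0]]'; python3 -m crank '[[0,-0.1,0,0,0,0],[0,-0.2,0,0,0,0],[0,-0.2,0,0,0,0]]';python3 - <<'E'
from h import *
s=vision.capture("side"); crop(s["image"],60,220,300,400,3,"pics/s15.png")
E
```

```text
t: 17.1
ee_pos: [0.548, 0.3383, 0.0904]
ee_rot: [[-0.196, -0.981, 0.003], [-0.981, 0.196, 0.002], [-0.002, -0.003, -1.0]]
wrist_force: [-0.4, 0.5, 0.3]
opening: 0.45
t: 17.5
ee_pos: [0.547, 0.3347, 0.0886]
ee_rot: [[-0.195, -0.981, 0.002], [-0.981, 0.195, 0.001], [-0.002, -0.002, -1.0]]
wrist_force: [1.3, 2.8, 3.3]
opening: 0.452
t: 17.8
ee_pos: [0.547, 0.3346, 0.0886]
ee_rot: [[-0.194, -0.981, 0.003], [-0.981, 0.194, 0.005], [-0.005, -0.002, -1.0]]
wrist_force: [1.8, 10.4, 1.6]
opening: 0.454
```

View pics/s15.png

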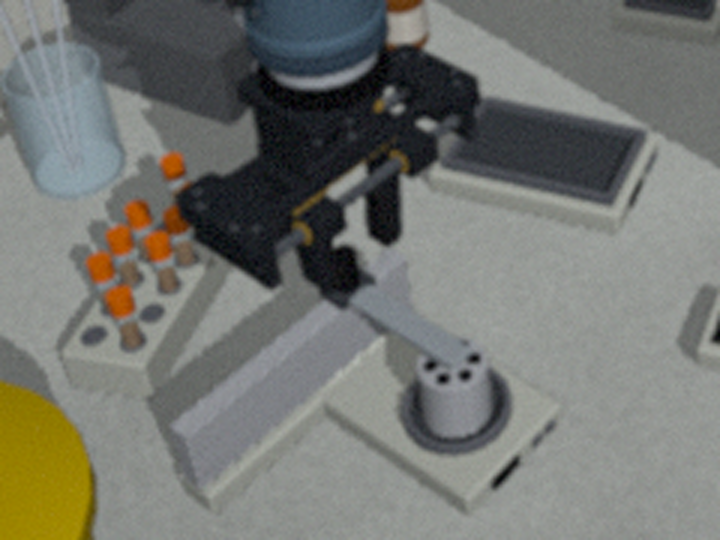

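The gate hit its stop (10 N, no further travel). Backing off and returning to the stack.

```bash
python3 -m crank '[[0.1,0.6,0,0,0,0],[0.1,0.6,2,0,0,0],[0.1,0.6,7,0,0,0],[0.1,0.6,12,0,0,0],[0.1,0.6,16,0,0,0]]' ; python3 -m crank '[[-2,0,0,0,0,0],[-3.5,0,0,0,0,0],[-3.5,0,0,0,0,0]]' 1; python3 - <<'E'
from h import *
c=vision.capture("wrist"); cv2.imwrite("pics/w16.png",c["image"][:,:,::-1]); np.save("w16.npy",c,allow_pickle=True)
E
python3 -m crank '[[-2,-4.5,0,0,0,0],[-4,-9,0,0,0,0],[-6,-14,0,0,0,0],[-8,-18.5,0,0,0,0],[-8.5,-23,0,0,0,0]]'; python3 -m crank '[[0,-4.8,0,0,0,0],[0,-9.6,0,0,0,0],[0,-14.5,0,0,0,0],[0,-19.3,0,0,0,0],[0,-24,0,0,0,0]]';python3 -m crank '[[0,-4.8,0,0,0,0],[0,-9.6,0,0,0,0],[0,-14.5,0,0,0,0],[0,-19,0,0,0,0],[0,-20,0,0,0,0]]'; python3 -m crank '[[0,0,0,0,0,0],[0,0,0,0,0,0]]'; python3 - <<'E'
from h import *
c=vision.capture("wrist"); crop(c["image"],200,90,380,300,2.8,"pics/w17.png"); np.save("w17.npy",c,allow_pickle=True)
E
```

```text
t: 18.35
ee_pos: [0.5472, 0.3375, 0.2498]
ee_rot: [[-0.195, -0.981, 0.0], [-0.981, 0.195, -0.001], [0.001, -0.0, -1.0]]
wrist_force: [1.0, 0.5, 0.3]
opening: 0.452
t: 18.65
ee_pos: [0.5105, 0.3376, 0.2473]
ee_rot: [[-0.194, -0.981, -0.002], [-0.981, 0.194, -0.001], [0.002, 0.002, -1.0]]
wrist_force: [0.4, -0.0, 0.8]
opening: 0.7
t: 19.2
ee_pos: [0.4258, 0.1061, 0.2471]
ee_rot: [[-0.194, -0.981, -0.002], [-0.981, 0.194, -0.001], [0.001, 0.002, -1.0]]
wrist_force: [1.1, 0.2, 0.5]
opening: 0.999
t: 19.7
ee_pos: [0.427, -0.1351, 0.2476]
ee_rot: [[-0.196, -0.981, -0.001], [-0.981, 0.196, -0.0], [0.0, 0.001, -1.0]]
wrist_force: [1.0, 0.6, 0.0]
opening: 1.0
t: 20.2
ee_pos: [0.4263, -0.3373, 0.2468]
ee_rot: [[-0.199, -0.98, -0.001], [-0.98, 0.199, -0.001], [0.001, 0.001, -1.0]]
wrist_force: [-0.4, 0.7, 0.3]
opening: 0.999
t: 20.4
ee_pos: [0.4271, -0.3314, 0.247]
ee_rot: [[-0.195, -0.981, -0.001], [-0.981, 0.195, 0.002], [-0.002, 0.001, -1.0]]
wrist_force: [-0.4, -0.5, 0.4]
opening: 1.003
```

View pics/w16.png

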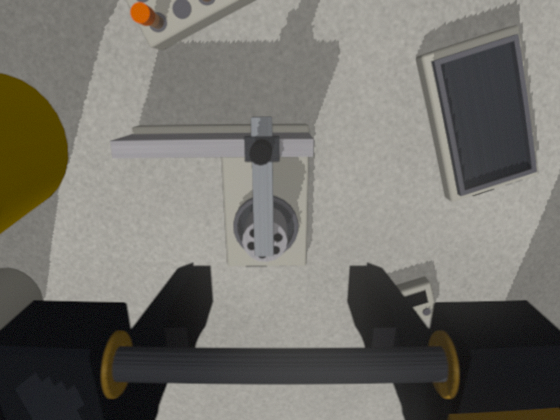

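View pics/w17.png

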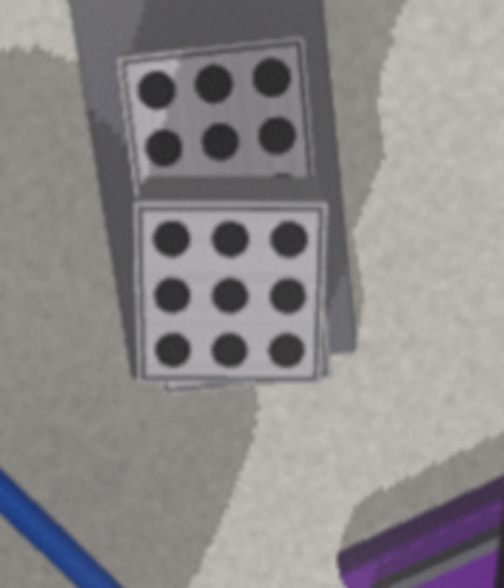

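```bash
python3 - <<'E'
from h import *
c=np.load("w17.npy",allow_pickle=True).item(); f=lambda l,s,x0,y0:[(x0+(a+.5)/s-.5,y0+(b+.5)/s-.5) for a,b in l]
P=onplane(c,f([(136,203),(327,203),(139,379),(318,379),(230,296)],2.8,200,90),.10)
print(P[:4].mean(0),P[4],np.linalg.norm(P[0]-P[1]),np.degrees(np.arctan2(*(P[1]-P[0])[1::-1])),np.degrees(np.arctan2(*(P[0]-P[2])[1::-1])))
O=onplane(c,f([(120,58),(300,40)],2.8,200,90),.055);print(O,np.degrees(np.arctan2(*(O[1]-O[0])[1::-1])))
print(robot.get_obs()["ee_pos"])
c=np.load("w16.npy",allow_pickle=True).item();k=onplane(c,[(261,150)],.1045)[0];print(k,(k[:2]-[.458,.362])@np.array([.1908,.9816]))
E
```

```text
[ 0.42614779 -0.33407222  0.1       ] [ 0.42535792 -0.33392975  0.1       ] 0.054586232632143745 -101.22153537468489 -11.80655001534264
[[ 0.49644477 -0.31258314  0.055     ]
 [ 0.4907497  -0.36947787  0.055     ]] -95.71618100448083
[ 0.42728503 -0.33097058  0.24725945]
[0.54919257 0.34329522 0.1045    ] -0.0009610701291260411
```

```bash
python3 -m crank '[[-0.1,-0.3,-3,0,0,0],[-0.1,-0.3,-8,0,0,0],[-0.1,-0.3,-12.5,0,0,0],[-0.1,-0.3,-16,0,0,0],[-0.1,-0.3,-17.4,0,0,0]]'; python3 -m crank '[[0,0,0,0,0,0],[0,0,0,0,0,0],[0,0,0,0,0,0],[0,0,0,0,0,0],[0,0,0,0,0,0]]' 0.5 35;  python3 -m crank '[[0,0,0,0,0,0],[0,0,0,0,0,0]]'; python3 -m crank '[[0,0,1,0,0,0],[0,0,3,0,0,0],[0,0,6,0,0,0],[0,0,9,0,0,0],[0,0,11,0,0,0]]'; python3 -m crank '[[0,0,4,0,0,0],[0,0,4,0,0,0],[0,0,4,0,0,0]]';python3 - <<'E'
from h import *
c=vision.capture("wrist"); cv2.imwrite("pics/w18.png",c["image"][:,:,::-1]);
E
```

```text
t: 20.95
ee_pos: [0.425, -0.3317, 0.0705]
ee_rot: [[-0.193, -0.981, -0.004], [-0.981, 0.193, 0.005], [-0.004, 0.005, -1.0]]
wrist_force: [-0.8, 0.5, -0.1]
opening: 1.003
t: 21.45
ee_pos: [0.4272, -0.336, 0.0756]
ee_rot: [[-0.195, -0.981, 0.002], [-0.981, 0.195, -0.002], [0.001, -0.002, -1.0]]
wrist_force: [0.6, 2.2, 6.8]
opening: 0.634
t: 21.65
ee_pos: [0.4272, -0.336, 0.0756]
ee_rot: [[-0.195, -0.981, 0.002], [-0.981, 0.195, -0.002], [0.001, -0.002, -1.0]]
wrist_force: [0.4, 3.4, 7.0]
opening: 0.632
t: 22.15
ee_pos: [0.4266, -0.3361, 0.1867]
ee_rot: [[-0.195, -0.981, 0.002], [-0.981, 0.195, -0.002], [0.002, -0.002, -1.0]]
wrist_force: [-0.2, -0.7, -1.8]
opening: 0.631
t: 22.45
ee_pos: [0.4264, -0.3359, 0.2251]
ee_rot: [[-0.195, -0.981, 0.002], [-0.981, 0.195, -0.002], [0.002, -0.002, -1.0]]
wrist_force: [0.6, 0.7, -2.1]
opening: 0.635
```

View pics/w18.png

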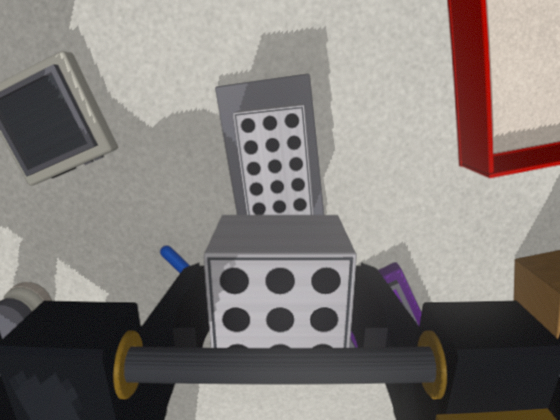

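```bash
python3 -m crank '[[1,2,0,0,0,0.06],[3,6,0,0,0,0.14],[5,10,0,0,0,0.22],[7,14,0,0,0,0.30],[9,18,0,0,0,0.365]]'; python3 -m crank '[[1,2.5,0,0,0,0],[1.2,2.9,0,0,0,0],[1.2,2.9,0,0,0,0],[1.2,2.9,0,0,0,0]]';python3 - <<'E'
from h import *
c=vision.capture("wrist"); cv2.imwrite("pics/w19.png",c["image"][:,:,::-1]);np.save("w19.npy",c,allow_pickle=True)
print(robot.get_obs()["ee_pos"])
E
```

```text
t: 23.0
ee_pos: [0.5156, -0.1533, 0.2217]
ee_rot: [[0.17, -0.985, -0.003], [-0.985, -0.17, 0.002], [-0.002, 0.003, -1.0]]
wrist_force: [0.7, 0.2, -1.2]
opening: 0.633
t: 23.4
ee_pos: [0.5275, -0.1271, 0.2228]
ee_rot: [[0.167, -0.986, -0.002], [-0.986, -0.167, 0.0], [-0.001, 0.002, -1.0]]
wrist_force: [-1.1, 0.1, -2.4]
opening: 0.634
[ 0.52754262 -0.12746412  0.22304456]
```

View pics/w19.png

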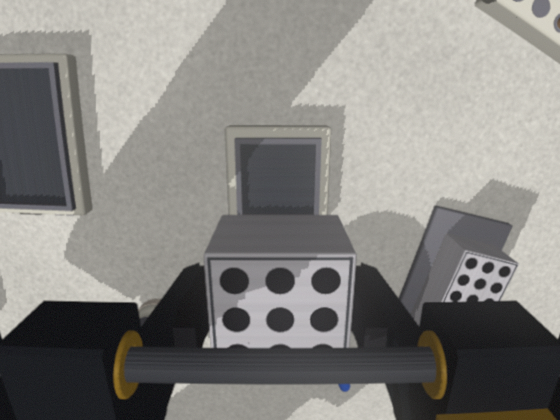

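```bash
python3 - <<'E'
from h import *
c=np.load("w19.npy",allow_pickle=True).item(); crop(c["image"],210,110,350,220,5,"pics/w19c.png")
E
```

```text
(no output)
```

View pics/w19c.png

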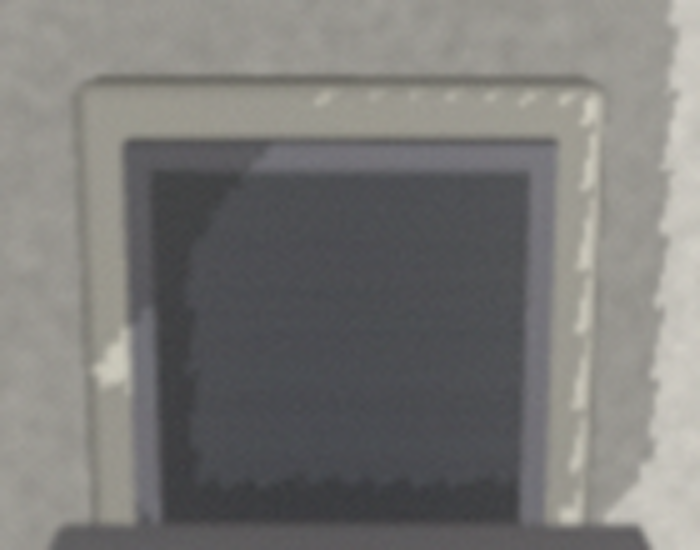

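```bash
python3 - <<'E'
from h import *
c=np.load("w19.npy",allow_pickle=True).item(); f=lambda l,s,x0,y0:[(x0+(a+.5)/s-.5,y0+(b+.5)/s-.5) for a,b in l]
P=onplane(c,f([(124,143),(559,140),(137,500),(548,500)],5,210,110),.028)
I=onplane(c,f([(150,172),(530,172)],5,210,110),.028)
u=P[0]-P[1]; print(np.linalg.norm(u),np.degrees(np.arctan2(u[1],u[0])))
u/=np.linalg.norm(u); v=np.array([u[1],-u[0],0]) # +x dir
m=P[:2].mean(0); print("v",v,"centre outer", m-.04*v, "inner",I.mean(0)-.035*v, np.linalg.norm(I[0]-I[1]))
print(np.degrees(np.arctan2(*(P[0]-P[2])[1::-1])),np.degrees(np.arctan2(*(P[1]-P[3])[1::-1])))
E
```

```text
0.07947924204747636 100.01181102975
v [0.98477194 0.17385118 0.        ] centre outer [ 0.52666091 -0.12673758  0.028     ] inner [ 0.52603947 -0.12653228  0.028     ] 0.069746195303931
9.584431232061652 9.821320106267718
```

```bash
python3 -m crank '[[0,0.1,-3,0,0,0],[0,0.1,-7,0,0,0],[0,0.1,-11,0,0,0],[0,0.1,-14,0,0,0],[0,0.1,-15,0,0,0]]'; python3 -m crank '[[0,0,-1,0,0,0],[0,0,-2,0,0,0],[0,0,-2.6,0,0,0],[0,0,-3,0,0,0],[0,0,-3,0,0,0]]';  python3 -m crank '[[0,0,-0.1,0,0,0],[0,0,-0.2,0,0,0],[0,0,-0.2,0,0,0]]'; python3 - <<'E'
from h import *
s=vision.capture("side"); crop(s["image"],220,140,370,260,4,"pics/s20.png")
E
```

```text
t: 23.95
ee_pos: [0.5253, -0.1256, 0.0702]
ee_rot: [[0.166, -0.986, -0.006], [-0.986, -0.166, 0.003], [-0.004, 0.005, -1.0]]
wrist_force: [-0.3, 0.5, -1.5]
opening: 0.63
t: 24.45
ee_pos: [0.5284, -0.1254, 0.0438]
ee_rot: [[0.168, -0.986, 0.0], [-0.986, -0.168, -0.0], [0.0, -0.0, -1.0]]
wrist_force: [-0.2, -0.2, -2.3]
opening: 0.631
t: 24.75
ee_pos: [0.5284, -0.1254, 0.042]
ee_rot: [[0.168, -0.986, 0.0], [-0.986, -0.168, -0.0], [0.0, -0.0, -1.0]]
wrist_force: [0.1, 0.9, -2.4]
opening: 0.632
```

View pics/s20.png

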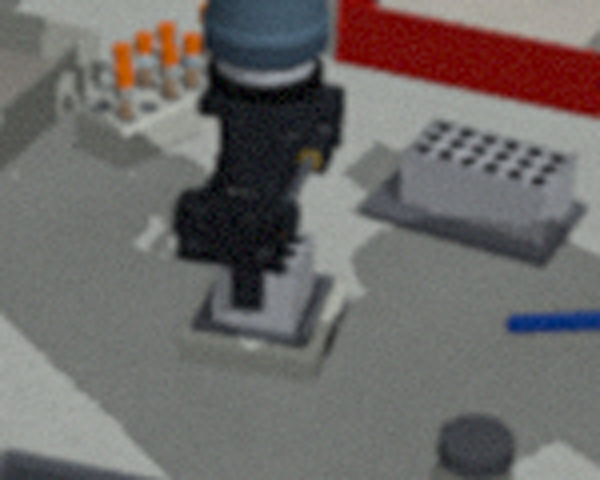

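```bash
python3 -m crank '[[0,0,-0.1,0,0,0],[0,0,-0.2,0,0,0],[0,0,-0.2,0,0,0]]'; python3 -m crank '[[0,0,0,0,0,0],[0,0,0,0,0,0],[0,0,0,0,0,0],[0,0,0,0,0,0]]' 0.85; python3 -m crank '[[0,0,2,0,0,0],[0,0,6,0,0,0],[0,0,10,0,0,0],[0,0,15,0,0,0],[0,0,20,0,0,0]]' 1;  python3 -m crank '[[-1,-3,0,0,0,0],[-2,-6,0,0,0,0],[-2,-6,0,0,0,0],[-2,-6,0,0,0,0]]' ; python3 - <<'E'
from h import *
c=vision.capture("wrist"); cv2.imwrite("pics/w21.png",c["image"][:,:,::-1]); np.save("w21.npy",c,allow_pickle=True)
s=vision.capture("side"); crop(s["image"],220,140,370,260,4,"pics/s21.png")
print(robot.get_obs()["ee_pos"])
E
```

```text
t: 25.1
ee_pos: [0.5284, -0.1254, 0.0406]
ee_rot: [[0.168, -0.986, 0.0], [-0.986, -0.168, -0.0], [0.0, -0.0, -1.0]]
wrist_force: [-2.7, 1.6, 6.1]
opening: 0.631
t: 25.5
ee_pos: [0.5283, -0.1254, 0.0397]
ee_rot: [[0.168, -0.986, 0.0], [-0.986, -0.168, -0.0], [0.0, -0.0, -1.0]]
wrist_force: [-0.4, 0.1, 0.2]
opening: 0.849
t: 26.0
ee_pos: [0.5277, -0.1251, 0.2412]
ee_rot: [[0.168, -0.986, -0.001], [-0.986, -0.168, 0.0], [-0.001, 0.001, -1.0]]
wrist_force: [0.6, -0.3, 0.0]
opening: 0.998
t: 26.4
ee_pos: [0.508, -0.1856, 0.2395]
ee_rot: [[0.166, -0.986, -0.0], [-0.986, -0.166, 0.001], [-0.001, 0.0, -1.0]]
wrist_force: [-0.7, 0.0, 0.1]
opening: 1.0
[ 0.50824087 -0.18464442  0.23930624]
```

View pics/w21.png

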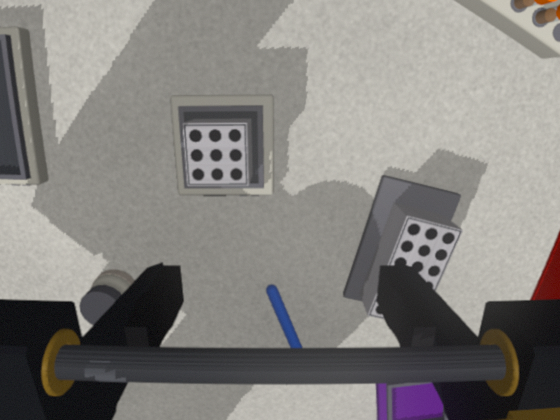

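View pics/s21.png

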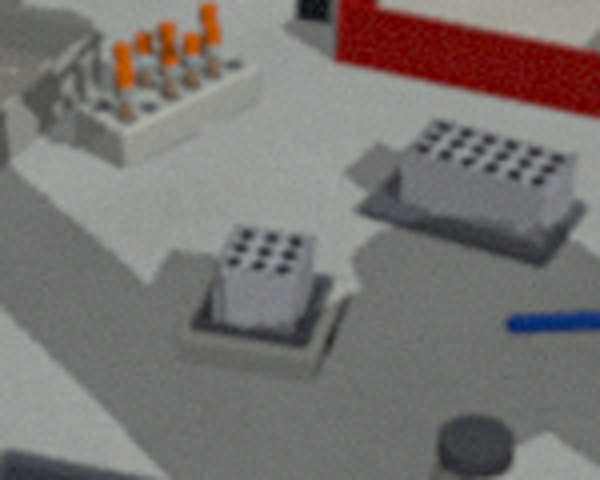

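```bash
python3 - <<'E'
from h import *
c=np.load("w21.npy",allow_pickle=True).item()
print("sq",onplane(c,[(216,155),(184,124),(246,122),(248,186),(186,188)],.065)[:,:2].round(4).tolist())
E
python3 -m crank '[[-2,-4,0,0,0,-0.1],[-4,-8,0,0,0,-0.2],[-6,-12,0,0,0,-0.26],[-6.8,-15.2,0,0,0,-0.26],[-6.8,-15.2,0,0,0,-0.26]]';python3 -m crank '[[0,0,0,0,0,0]]'; python3 - <<'E'
from h import *
c=vision.capture("wrist"); crop(c["image"],180,90,380,300,2.8,"pics/w22.png"); np.save("w22.npy",c,allow_pickle=True)
print(robot.get_obs()["ee_pos"])
E
```

```text
sq [[0.5259, -0.1271], [0.5479, -0.0969], [0.5581, -0.1491], [0.5029, -0.1586], [0.4918, -0.1038]]
t: 27.0
ee_pos: [0.4394, -0.34, 0.2394]
ee_rot: [[-0.094, -0.996, -0.0], [-0.996, 0.094, -0.001], [0.001, 0.0, -1.0]]
wrist_force: [0.4, 0.2, -1.0]
opening: 0.999
t: 27.1
ee_pos: [0.4404, -0.3368, 0.2392]
ee_rot: [[-0.092, -0.996, -0.0], [-0.996, 0.092, 0.001], [-0.001, 0.0, -1.0]]
wrist_force: [0.7, -0.3, 0.4]
opening: 1.003
[ 0.44065004 -0.33615088  0.23926572]
```

View pics/w22.png

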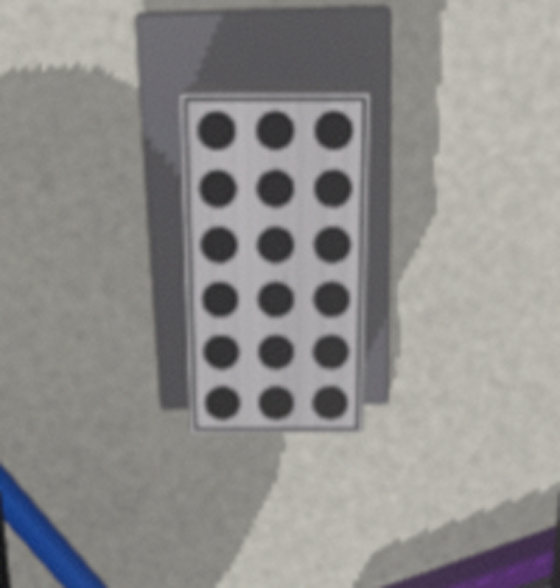

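```bash
python3 - <<'E'
from h import *
c=np.load("w22.npy",allow_pickle=True).item(); f=lambda l,s,x0,y0:[(x0+(a+.5)/s-.5,y0+(b+.5)/s-.5) for a,b in l]
P=onplane(c,f([(180,96),(369,96),(193,430),(359,430)],2.8,180,90),.055)
A=lambda a,b:(np.linalg.norm(b-a).round(4),np.degrees(np.arctan2(*(b-a)[1::-1])).round(1))
print(P.mean(0),A(P[0],P[1]),A(P[2],P[3]),A(P[2],P[0]),A(P[3],P[1]))
E
```

```text
[ 0.43705137 -0.33584985  0.055     ] (np.float64(0.0591), np.float64(-95.3)) (np.float64(0.0575), np.float64(-95.2)) (np.float64(0.1133), np.float64(-4.7)) (np.float64(0.1132), np.float64(-5.5))
```

```bash
python3 - <<'E'
from h import *
c=vision.capture("scene"); print(onplane(c,[(257,115),(237,117),(261,130),(277,112),(253,101)],.02)[:,:2].round(3).tolist())
E
```

```text
[[0.249, -0.402], [0.305, -0.438], [0.283, -0.341], [0.19, -0.37], [0.217, -0.463]]
```

Purple part is well clear (x<0.31). Grasping the oblong block.

```bash
python3 -m crank '[[-0.3,0,-4,0,0,0],[-0.3,0,-9,0,0,0],[-0.3,0,-13.5,0,0,0],[-0.3,0,-17,0,0,0],[-0.3,0,-19,0,0,0]]'; python3 -m crank '[[0,0,-1,0,0,0],[0,0,-1.9,0,0,0],[0,0,-1.9,0,0,0]]'; python3 -m crank '[[0,0,0,0,0,0],[0,0,0,0,0,0],[0,0,0,0,0,0],[0,0,0,0,0,0],[0,0,0,0,0,0]]' 0.5 58;  python3 -m crank '[[0,0,0,0,0,0],[0,0,0,0,0,0]]'; python3 -m crank '[[0,0,0.5,0,0,0],[0,0,1.5,0,0,0],[0,0,3,0,0,0],[0,0,5,0,0,0],[0,0,7,0,0,0]]'; python3 - <<'E'
from h import *
c=vision.capture("wrist"); cv2.imwrite("pics/w23.png",c["image"][:,:,::-1]);
E
```

```text
t: 27.7
ee_pos: [0.4366, -0.3339, 0.0464]
ee_rot: [[-0.089, -0.996, -0.003], [-0.996, 0.089, 0.004], [-0.004, 0.003, -1.0]]
wrist_force: [-0.0, 0.2, -0.6]
opening: 0.999
t: 28.0
ee_pos: [0.4376, -0.3367, 0.0305]
ee_rot: [[-0.09, -0.996, -0.0], [-0.996, 0.09, 0.0], [-0.0, 0.0, -1.0]]
wrist_force: [-0.4, -0.0, 0.0]
opening: 1.003
t: 28.5
ee_pos: [0.4376, -0.337, 0.0314]
ee_rot: [[-0.091, -0.996, 0.001], [-0.996, 0.091, 0.001], [-0.001, -0.001, -1.0]]
wrist_force: [0.0, 4.0, 6.3]
opening: 0.677
t: 28.7
ee_pos: [0.4376, -0.337, 0.0314]
ee_rot: [[-0.091, -0.996, 0.001], [-0.996, 0.091, 0.001], [-0.001, -0.001, -1.0]]
wrist_force: [0.7, 4.0, 5.5]
opening: 0.672
t: 29.2
ee_pos: [0.4371, -0.3375, 0.1022]
ee_rot: [[-0.091, -0.996, 0.0], [-0.996, 0.091, -0.0], [0.0, -0.0, -1.0]]
wrist_force: [-0.6, -0.3, -4.9]
opening: 0.676
```

View pics/w23.png

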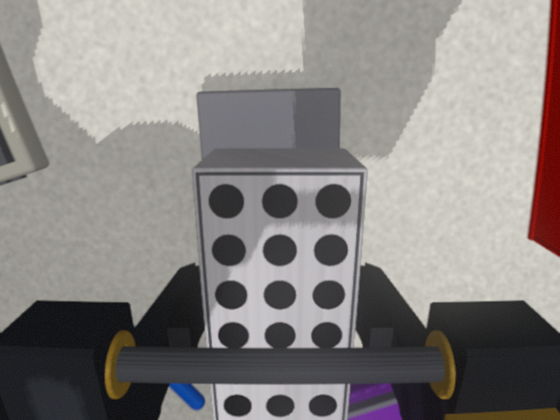

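```bash
python3 -m crank '[[0,0,2,0,0,0],[0,0,5,0,0,0],[0,0,8,0,0,0],[0,1,10,0,0,0],[0,3,11,0,0,0]]'; python3 -m crank '[[1,3,0,0,0,0],[2,6.5,0,0,0,0],[3,10,0,0,0,0.05],[4,13.5,0,0,0,0.1],[5,17,0,0,0,0.15]]'; python3 -m crank '[[1,3.5,0,0,0,0.05],[2,7,0,0,0,0.074],[3,10.5,0,0,0,0.074],[3.7,14,0,0,0,0.074],[3.9,17.5,0,0,0,0.074]]'; python3 -m crank '[[0,3,0,0,0,0],[0,6,0,0,0,0],[0,8,0,0,0,0],[0,8.7,0,0,0,0],[0,8.7,0,0,0,0]]'; python3 -m crank '[[0,0,0,0,0,0],[0,0,0,0,0,0]]';python3 - <<'E'
from h import *
c=vision.capture("wrist"); cv2.imwrite("pics/w24.png",c["image"][:,:,::-1]);np.save("w24.npy",c,allow_pickle=True)
print(robot.get_obs()["ee_pos"])
E
```

```text
t: 29.75
ee_pos: [0.4379, -0.3091, 0.2137]
ee_rot: [[-0.093, -0.996, 0.003], [-0.996, 0.093, -0.004], [0.004, -0.003, -1.0]]
wrist_force: [-0.0, -0.4, -4.5]
opening: 0.677
t: 30.25
ee_pos: [0.4873, -0.1361, 0.2111]
ee_rot: [[0.06, -0.998, 0.001], [-0.998, -0.06, -0.0], [0.0, -0.001, -1.0]]
wrist_force: [1.3, 0.2, -3.8]
opening: 0.676
t: 30.75
ee_pos: [0.5266, 0.039, 0.2111]
ee_rot: [[0.132, -0.991, 0.001], [-0.991, -0.132, -0.0], [0.0, -0.001, -1.0]]
wrist_force: [0.2, 0.4, -5.7]
opening: 0.676
t: 31.25
ee_pos: [0.5261, 0.1251, 0.2108]
ee_rot: [[0.134, -0.991, 0.0], [-0.991, -0.134, -0.0], [0.0, -0.0, -1.0]]
wrist_force: [0.3, -0.6, -5.1]
opening: 0.675
t: 31.45
ee_pos: [0.5264, 0.1235, 0.2107]
ee_rot: [[0.131, -0.991, 0.0], [-0.991, -0.131, -0.0], [0.0, -0.0, -1.0]]
wrist_force: [-0.0, -0.0, -4.7]
opening: 0.674
[0.52635166 0.12353863 0.2107204 ]
```

View pics/w24.png

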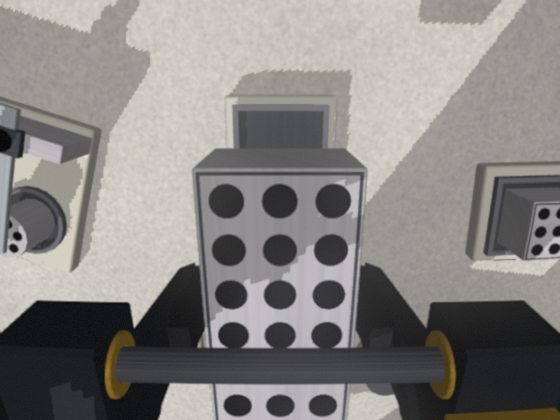

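```bash
python3 - <<'E'
from h import *
c=np.load("w24.npy",allow_pickle=True).item(); crop(c["image"],215,85,355,155,5,"pics/w24c.png")
E
```

```text
(no output)
```

View pics/w24c.png

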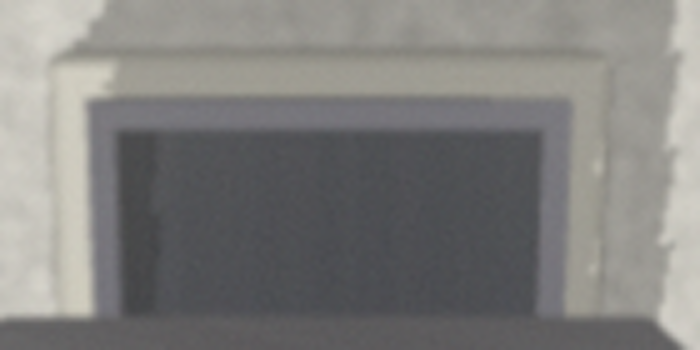

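```bash
python3 - <<'E'
from h import *
c=np.load("w24.npy",allow_pickle=True).item(); f=lambda l,s,x0,y0:[(x0+(a+.5)/s-.5,y0+(b+.5)/s-.5) for a,b in l]
for z,l,h in((.028,[(89,101),(573,99)],.07),(.028,[(117,131),(544,129)],.065)):
    P=onplane(c,f(l,5,215,85),z); u=P[0]-P[1];n=np.linalg.norm(u);u/=n;v=np.array([u[1],-u[0],0]);print(n,np.degrees(np.arctan2(v[1],v[0])),P.mean(0)-h*v)
# held block
Q=onplane(c,[(196,172),(364,172)],.2107-.0214+.045);print(np.linalg.norm(Q[0]-Q[1]));u=Q[0]-Q[1];u/=np.linalg.norm(u);v=np.array([u[1],-u[0],0]);print("block c",Q.mean(0)-.058*v,np.degrees(np.arctan2(v[1],v[0])))
E
```

```text
0.08322927365490167 7.75949227996412 [0.52628658 0.12115171 0.028     ]
0.07373005983517018 7.79037307213223 [0.52621766 0.12121112 0.028     ]
0.05657972474952129
block c [0.52394081 0.12193091 0.2343    ] 7.5252508056991125
```

```bash
python3 -m crank '[[0.1,-0.1,-3,0,0,0],[0.1,-0.1,-6.5,0,0,0],[0.1,-0.1,-10,0,0,0],[0.1,-0.1,-12.5,0,0,0],[0.1,-0.1,-13.5,0,0,0]]'; python3 -m crank '[[0,0,-1,0,0,0],[0,0,-2,0,0,0],[0,0,-2.8,0,0,0],[0,0,-3.1,0,0,0],[0,0,-3.1,0,0,0]]'; python3 - <<'E'
from h import *
s=vision.capture("side"); crop(s["image"],170,190,330,310,4,"pics/s25.png")
E
```

```text
t: 32.0
ee_pos: [0.5253, 0.1227, 0.0729]
ee_rot: [[0.131, -0.991, -0.005], [-0.991, -0.131, -0.0], [-0.0, 0.005, -1.0]]
wrist_force: [-1.3, 0.0, -4.5]
opening: 0.676
t: 32.5
ee_pos: [0.5272, 0.1237, 0.0447]
ee_rot: [[0.132, -0.991, -0.0], [-0.991, -0.132, 0.0], [-0.0, 0.0, -1.0]]
wrist_force: [-0.2, 0.6, -4.8]
opening: 0.675
```

View pics/s25.png

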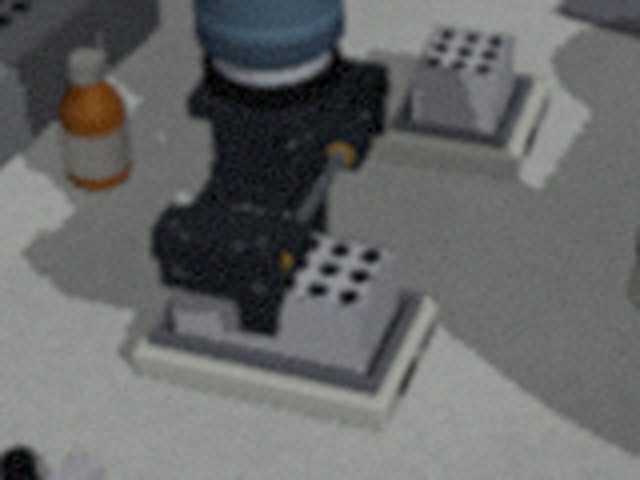

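```bash
python3 -m crank '[[0,0,-0.1,0,0,0],[0,0,-0.2,0,0,0],[0,0,-0.3,0,0,0],[0,0,-0.3,0,0,0]]'; python3 -m crank '[[0,0,-0.1,0,0,0],[0,0,-0.2,0,0,0],[0,0,-0.2,0,0,0]]'
```

```text
t: 32.95
ee_pos: [0.5272, 0.1236, 0.0417]
ee_rot: [[0.132, -0.991, -0.0], [-0.991, -0.132, 0.0], [-0.0, 0.0, -1.0]]
wrist_force: [-1.1, 0.2, -4.7]
opening: 0.67
t: 33.25
ee_pos: [0.5273, 0.1236, 0.0414]
ee_rot: [[0.133, -0.991, -0.0], [-0.991, -0.133, -0.0], [0.0, 0.0, -1.0]]
wrist_force: [-8.3, -1.7, 12.5]
opening: 0.671
```

Contact at 12 N, right at seated height. Releasing.

```bash
python3 -m crank '[[0,0,0,0,0,0],[0,0,0,0,0,0],[0,0,0,0,0,0],[0,0,0,0,0,0]]' 0.88; python3 -m crank '[[0,0,2,0,0,0],[0,0,6,0,0,0],[0,0,10,0,0,0],[0,0,15,0,0,0],[0,0,20,0,0,0]]' 1;  python3 -m crank '[[-3,-2,0,0,0,0],[-6,-3,3,0,0,0],[-10,-3,5,0,0,0],[-10,-3,6,0,0,0],[-10,-3,6,0,0,0]]' ; python3 - <<'E'
from h import *
for n in ("wrist","scene","side"):
    c=vision.capture(n); cv2.imwrite(f"pics/f_{n}.png",c["image"][:,:,::-1]); np.save(f"f_{n}.npy",c,allow_pickle=True)
E
```

```text
t: 33.65
ee_pos: [0.5275, 0.1236, 0.0398]
ee_rot: [[0.132, -0.991, 0.0], [-0.991, -0.132, 0.0], [0.0, -0.0, -1.0]]
wrist_force: [0.1, 0.1, -0.5]
opening: 0.878
t: 34.15
ee_pos: [0.5267, 0.1236, 0.2412]
ee_rot: [[0.132, -0.991, -0.001], [-0.991, -0.132, -0.0], [-0.0, 0.001, -1.0]]
wrist_force: [0.9, -1.1, 0.2]
opening: 1.001
t: 34.65
ee_pos: [0.4282, 0.0936, 0.3018]
ee_rot: [[0.132, -0.991, 0.005], [-0.991, -0.132, -0.0], [0.001, -0.005, -1.0]]
wrist_force: [0.1, -0.9, 0.6]
opening: 0.998
```

View pics/f_wrist.png

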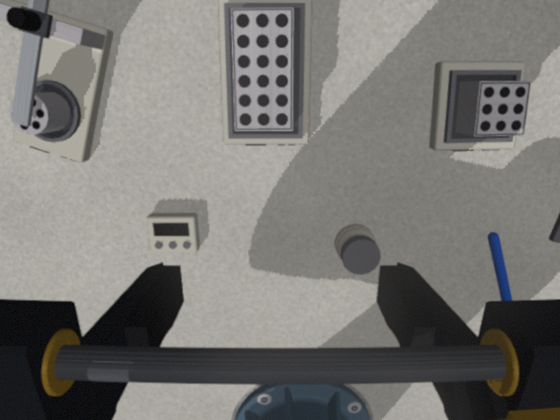

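View pics/f_side.png

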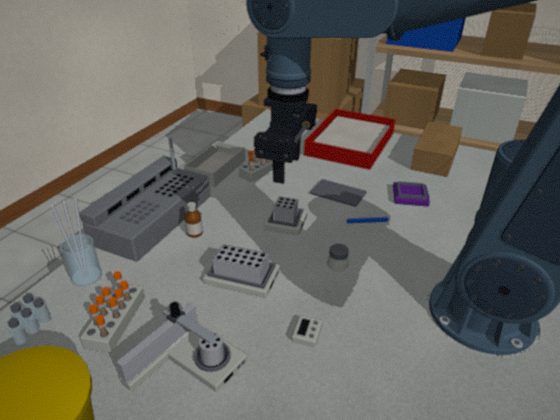

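```bash
python3 - <<'E'
from h import *
w=np.load("f_wrist.npy",allow_pickle=True).item(); s=np.load("f_side.npy",allow_pickle=True).item()
crop(w["image"],200,0,320,150,3.8,"pics/f1.png"); crop(s["image"],110,280,270,400,4,"pics/f2.png"); crop(s["image"],190,180,330,300,4,"pics/f3.png")
E
```

```text
(no output)
```

View pics/f1.png

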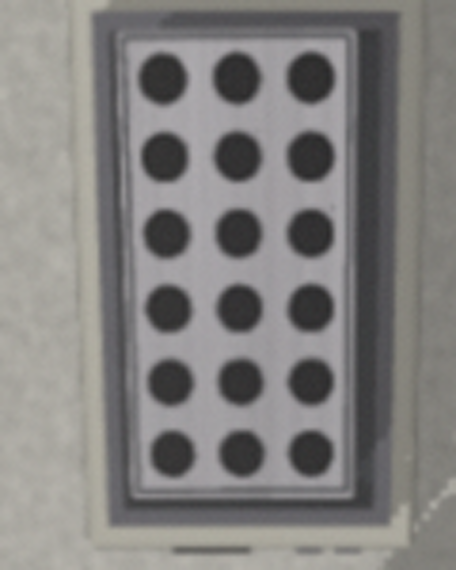

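View pics/f2.png

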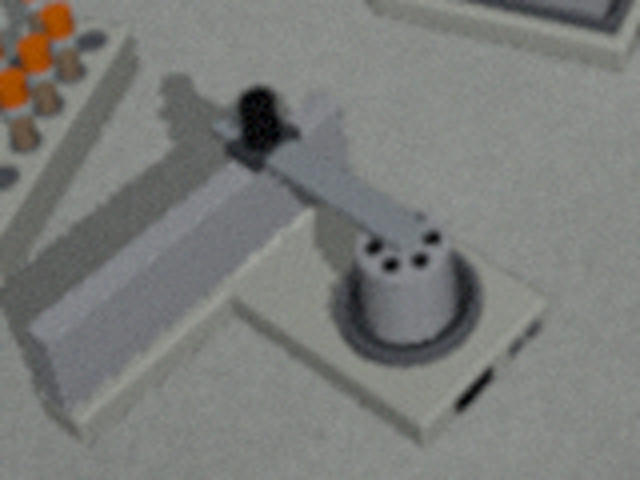

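View pics/f3.png

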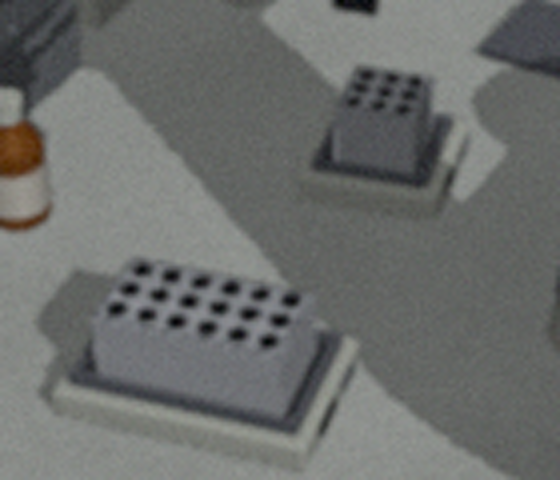

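```bash
python3 - <<'E'
from h import *
w=np.load("f_wrist.npy",allow_pickle=True).item(); s=np.load("f_side.npy",allow_pickle=True).item()
f=lambda l,s,x0,y0:[(x0+(a+.5)/s-.5,y0+(b+.5)/s-.5) for a,b in l]
B=onplane(w,f([(117,30),(356,30),(129,500),(354,498)],3.8,200,0),.065); W=onplane(w,f([(93,12),(400,12),(109,526),(389,523)],3.8,200,0),.028)
print("oblong",B.mean(0),"well",W.mean(0), np.linalg.norm(B[0]-B[2]),np.linalg.norm(W[0]-W[2]))
print("oblong side top",onplane(s,f([(207,307)],4,190,180),.065),"square side",onplane(s,f([(385,91)],4,190,180),.065))
k=onplane(s,f([(258,98)],4,110,280),.1045)[0]; print("knob side",k,(k[:2]-[.458,.362])@np.array([.1908,.9816]))
print(robot.get_obs()["t"],robot.get_obs()["joint_velocities"].round(3))
E
```

```text
oblong [0.52557816 0.12239914 0.065     ] well [0.52613311 0.12165534 0.028     ] 0.11591597685078012 0.1393570413595965
oblong side top [[0.52506108 0.12222419 0.065     ]] square side [[ 0.52807753 -0.12987437  0.065     ]]
knob side [0.5464747  0.34348024 0.1045    ] -0.00129802045705181
34.8 [-0.001  0.016  0.003 -0.     0.004 -0.001]
```

All three are centred at seated height, the gate is shut, the bottle is upright and the arm is clear. Handing in.

```bash
python3 -m crank '[[0,0,0,0,0,0],[0,0,0,0,0,0],[0,0,0,0,0,0]]'; python3 -c "
from plant import order; print(order.hand_in())"
```

```text
t: 35.1
ee_pos: [0.4273, 0.0936, 0.299]
ee_rot: [[0.132, -0.991, -0.002], [-0.991, -0.132, 0.0], [-0.0, 0.002, -1.0]]
wrist_force: [-0.4, 0.3, -0.1]
opening: 1.001
the job is handed in; nothing more can be done
None
```

I slid the gate open and set the round block in its well. I pushed the gate shut until it met its stop, at about 10 N with no further travel. Then I seated the square and oblong blocks in their own wells, using the white square heater and not the purple one. I handed in at about 35 s.

Last checks:
- **Block positions:** all three sit flat, are released, and were about 4 mm or less from their well centres. The oblong was about 1 mm off.
- **Gate:** the knob position put it at about 0, within 1.5 mm.
- **Bottle and arm:** the amber bottle was upright and the arm was clear of everything.
- **Disagreement between views:** the wrist and side cameras differed by up to about 4 mm on the round and square blocks, which is within tolerance. After the gate was shut I checked the round block only by eye. No check failed.

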